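Close the sample box in the testing bay

TASK

Close the heavy lid of the sample box: bring it down under control, without letting it drop or slam, then press its front down until it is fully home in its stiff catch. Never load the lid with more than about 35 N, and leave the other things on the table where they are.

Things in the scene. Friction and masses are not known exactly. Their poses are not given: they have to be found in the camera images.
- case: Steel base plate (190 x 230 x 8 mm, fixed to the table) of the sample box. The box is an open grey tray 200 (x) x 240 (y) mm with 12 mm walls, on four screw feet right over the plate; its rim is 101 to 111 mm above the table, as the feet are set (not measured). Origin: plate's underside centre. x axis level, from tab side (robot's) to hinge side; y along the hinge; z up.
- hinge (a point): Middle of the lid's hinge line, on the far side from the robot; axes as case. Exact in plan, but its height (107 mm) is only the middle setting of the feet: the true hinge line and all of the lid lie up to 5 mm higher or lower; find out by touch. The shut lid's underside is level with the true hinge line, and the box's front wall (outer face) 200 mm from it.
- tabroot (a point): Where the middle of the tab meets the lid when shut, at the lid's underside: 200 mm from the hinge line, its height again only the middle setting; does not move with the lid. The lid: white plate 200 x 240 x 14 mm. Its steel pull tab: 10 mm thick, 90 mm wide (along the hinge), from 200 to 235 mm from the hinge line, underside flush with the lid's; free space above and beneath it.
- pin (a point): The catch, a rubber-headed pin in the front wall's middle, 194 mm from the hinge line; the point is level with the shut lid's underside (middle setting again). The pin stands 8 mm proud and carries the lowered lid. Some 17 to 22 N pressed on the lid above it slides it down flush, where it stays; then the lid meets the hard rim and force climbs steeply: that is home.
- lid (a joint): Lid angle, rad: 0 = shut, fully home (level); 1.57 = upright. Starts at 1.15 to 1.38, held by hinge friction. The lid weighs 0.76 to 0.99 kg: below about 0.8 to 1.1 rad it falls unless borne from beneath (1 to 3 N at the tab). Let go more than 5 mm above its rest (at the tab) it slams. It rests on the catch at about 0.04 rad; pressed home it stays by its weight.
- spray: Bystander, not to be disturbed: white trigger spray bottle 84 mm across, 230 tall, standing. Origin: centre of its underside.
- cup: Bystander, not to be disturbed: brown card cup 76 mm across, 100 tall. Origin: centre of its underside.
- dropper: Bystander, not to be disturbed: small white dropper bottle 26 mm across, 55 tall, standing on the table just before or beside the box. Origin: centre of its underside.
- cassette: Bystander, not to be disturbed: flat white test cassette 70 x 22 x 6 mm, lying on the table just before the box. Origin: centre of its underside.
- wipes: Bystander, not to be disturbed: round wipes tub 90 mm across, 130 tall. Origin: centre of its underside.
- gel: Bystander, not to be disturbed: clear gel bottle 60 mm across, 150 tall. Origin: centre of its underside.
- rack: Bystander, not to be disturbed: white rack 70 x 150 x 30 mm with tubes standing in it, 65 tall in all. Origin: centre of its underside.

How it is judged:
On the way, in this order (a step that is already met when the one before it is completed fails the run):
1. the lid is brought down to its last few centimetres (value of joint lid below 0.15 rad), for 0.05 s.
2. the lid is pressed fully home (value of joint lid below 0.008 rad), for 0.2 s.
At the end, for the whole second after the job is handed in: The lid is shut, at rest and fully home: within 0.008 rad (under 2 mm at the tab) (value of joint lid below 0.008 rad and velocity of joint lid between -0.05 and 0.05 rad/s); the robot touches nothing.
It fails at once if the lid falls or slams: faster than 1.5 rad/s in the last 0.6 rad of closing (value of joint lid below 0.6 rad and velocity of joint lid below -1.5 rad/s).
It fails at once if the robot loads the lid with more than 35 N (contact force between any of the fingers, the arm and lid above 35 N).
It fails at once if a bystander is moved by more than 30 mm or knocked over (distance of any of spray, cup, dropper, cassette, wipes, gel, rack from where it was at the start of the episode above 0.03 m or angle between any of spray, cup, dropper, cassette, wipes, gel, rack's own z axis and vertical above 0.5 rad).
It also fails if it takes over 67 s, if anything falls off the work surface, if the arm or the gripper's body presses on something with over 40 N, if the wrist force passes 120 N, or if a joint passes its speed limit or range.

ROBOT

A 6-joint arm with a two-finger parallel gripper is mounted at the origin on the work surface. World frame = base frame: x ahead of the robot, y to its left, z up, the work surface at z = 0. Lengths are in m, angles in rad, forces in N, time in s.
With the tool pointing down it reaches from about 0.3 to 0.775 m from the base axis. Payload 14.6 kg.
Tool frame: the origin (TCP) lies at the very end of the fingers, on their centre line; the grasp point (between the pads) lies 19 mm behind it; z points along the fingers, y is the direction in which the jaws open and shut (so a half turn about z gives the same grasp; the last joint's range is limited). The gripper opens to 94 mm and grips with 3 to 60 N. Pads are 16 mm wide; open, the fingers measure 119 mm over their backs; the gripper's body (75 mm by 177 mm) begins 78 mm behind the grasp point.
Start: joints at [1.182, 0.3, 1.521, -0, 1.321, -0.067], TCP at [0.174, 0.522, 0.205] pointing down, gripper open.
Joint ranges: [-3.03, 3.03], [-0.79, 2.21], [0.23, 2.52], [-1.04, 4.18], [0, 3.07], [-2.55, 2.55]. Speed limits (rad/s): [2.22, 2.22, 2.57, 3.14, 3.14, 3.14].

INTERFACE

Orientations are given as [roll, pitch, yaw] about the fixed x, y, z axes, in that order (R = Rz(yaw) Ry(pitch) Rx(roll)).
In Python, from station import ctrl, vision, ticket gives the robot as it stands.
- The arm moves only by the tool step_arm, never from a script. Its argument "steps" is a list of rows, each an object of numbers: "x", "y", "z": the shift along the tool's x, y, z in m; "ax", "ay", "az": the turn, a rotation vector about the tool's x, y, z in degrees; "claw": the finger opening in m, from 0 to 0.094. A call has 1 to 5 rows; each row shifts and turns the pose as measured when the row begins, along the tool's axes as they then stand; what a row does not reach is not made up. A row lasts 1/12 s, in which the tool goes at most 41.7 mm and 7.16 degrees, less where a joint would pass 70% of its speed; a pose out of reach is approached as far as the arm can. A call with a gripper value outside its range is refused whole. The fingers move at their own pace and stop on an object; "grip_force" is the grip in N (left out, the last holds). Time passes only in rows, so rows that do not move let the fingers close. It gives the time, the measured TCP pose, the force and the opening at its end, in the units of the state.
- ctrl.get_obs(): the state, without advancing time (a new reading comes with each control period).
- vision.camera(name): name is "side" or "top"; returns (picture, depth): 384x512x3 uint8, red, green, blue; 384x512 float32, m along the optical axis (not along the pixel's ray), 0 where there is no reading.
- vision.camera_params(name): a dict with "fov_y" (degrees; the focal length in pixels is half the picture's height over the tangent of half this angle, whatever the lens; pixels are square), "cx", "cy" (the principal point, pixels), "origin" and "attitude" of the camera in the world. Camera axes: x right, y up, looking along -z (the intrinsics and any distortion apply to the point x, -y, -z); pixel columns grow to the right and rows downward; lengths in m; the calibration is good to about 2 mm. A picture is of the moment at which its call begins. camera_params takes no time and is no camera call.
- ticket.hand_in(): hands the job in, once; it reports no verdict.
The state is a dict: "time_s": time; "qpos": joint angles; "joint_vel": joint speeds; "tau": joint torques, N m; "ee_pos": TCP position; "eef_rot": TCP orientation; "force": force on the tool from outside, world axes, zero at the start; "moment": the same for the moment, N m; "grip_width": finger opening in m.
Only numpy, scipy, OpenCV 4.12 (cv2) and the standard library are available. Lean on these libraries where they do the work, as an engineer would, in place of code of your own. Each camera call takes 0.05 s, during which the arm holds its last target.

## Working session

There is one attempt and no reset: what is moved stays moved. The work goes in short steps, Python scripts to look and compute and a tool call to move; the robot and the scene stay as the last step left them, time stands still between calls to the robot, and variables do not carry over. Pictures are saved under pics/ and viewed, and the job is handed in when it is done.

Besides the shell and the picture viewer there is one more tool, called after ">>>" in YAML: its name, and indented under it one key for each argument. step_arm: Moves the arm, as the interface text tells. Its arguments: {"type":"object","properties":{"steps":{"type":"array"},"grip_force":{"type":"number"}},"required":["steps"]}

```bash
mkdir -p pics; ls
python3 - <<'E'
from station import ctrl, vision, ticket
import cv2,numpy as np
print(ctrl.get_obs())
for n in("side","top"):
    p,d=vision.camera(n); print(n,vision.camera_params(n))
    cv2.imwrite(f"pics/{n}0.png",p[:,:,::-1]); np.save(f"{n}0.npy",d)
E
```

```text
pics
{'time_s': 0.0, 'qpos': array([ 1.18240416e+00,  3.00433904e-01,  1.52163938e+00,  1.45107310e-05,
        1.32070846e+00, -6.65825128e-02]), 'joint_vel': array([-0.00077076,  0.00295284, -0.00121137,  0.0010609 , -0.00017091,
        0.00068011]), 'tau': array([ 2.68985445e-03, -5.31819463e+01, -3.52738595e+01,  7.09132128e-02,
        2.44388322e-02, -9.86369037e-05]), 'ee_pos': array([0.17383642, 0.52150068, 0.20488208]), 'eef_rot': array([-3.14040713e+00, -9.31380047e-05,  2.81977934e+00]), 'force': array([0.2117536, 0.2540978, 0.0184362]), 'moment': array([-0.05092169,  0.01484793, -0.00259094]), 'grip_width': 0.094028683521106}
side {'fov_y': 48.07745349358236, 'cx': 249.31664368114093, 'cy': 196.24494530033115, 'origin': array([ 0.47019027, -1.06169671,  0.87286969]), 'attitude': array([ 0.94332891,  0.00523914, -0.06881938])}
top {'fov_y': 44.57989552105856, 'cx': 256.44352375360944, 'cy': 191.22843549641138, 'origin': array([0.26867141, 0.02309013, 1.3746876 ]), 'attitude': array([ 0.22004857, -0.00440359, -1.62971907])}
```

View pics/side0.png

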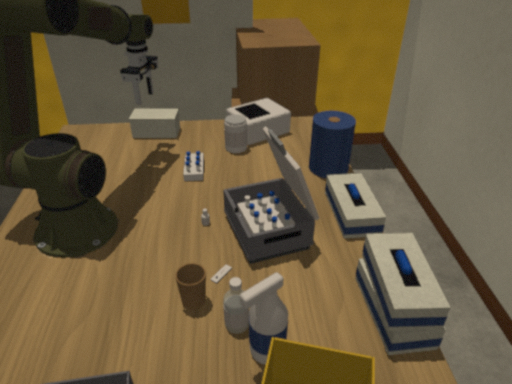

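View pics/top0.png

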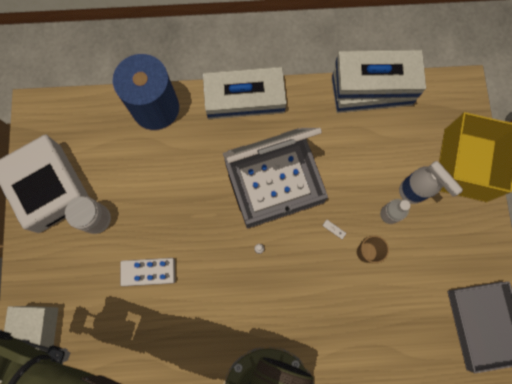

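```bash
cat > h.py <<'E'
import numpy as np,cv2
from scipy.spatial.transform import Rotation as R
P={'side':dict(f=192/np.tan(np.radians(48.07745349358236/2)),cx=249.31664368114093,cy=196.24494530033115,o=np.array([0.47019027,-1.06169671,0.87286969]),a=[0.94332891,0.00523914,-0.06881938]),
'top':dict(f=192/np.tan(np.radians(44.57989552105856/2)),cx=256.44352375360944,cy=191.22843549641138,o=np.array([0.26867141,0.02309013,1.3746876]),a=[0.22004857,-0.00440359,-1.62971907])}
def cloud(n,d):
    p=P[n];v,u=np.mgrid[:384,:512]
    c=np.stack([(u-p['cx'])/p['f']*d,-(v-p['cy'])/p['f']*d,-d],-1)
    return c@R.from_euler('xyz',p['a']).as_matrix().T+p['o']
def proj(n,X):
    p=P[n];c=(np.atleast_2d(X)-p['o'])@R.from_euler('xyz',p['a']).as_matrix()
    return np.stack([p['cx']+p['f']*c[:,0]/-c[:,2],p['cy']-p['f']*c[:,1]/-c[:,2]],-1)
E
python3 - <<'E'
from h import *
for n in('top','side'):
    X=cloud(n,np.load(n+'0.npy'))
    for u,v in ([(200,230),(350,270),(300,300),(259,248),(371,250),(334,230),(232,162),(318,131),(245,222),(325,196),(275,180),(420,60)] if n=='top' else [(150,270),(330,270),(206,218),(221,273),(192,275),(266,128),(313,215),(228,192),(250,258),(310,243),(265,215)]): print(n,u,v,X[v,u].round(3))
    im=cv2.imread(f'pics/{n}0.png'); s=(slice(110,270),slice(200,400)) if n=='top' else (slice(110,330),slice(150,350))
    cv2.imwrite(f'pics/{n}0z.png',cv2.resize(im[s],None,fx=4 if n=='top' else 2.7,fy=4 if n=='top' else 2.7,interpolation=cv2.INTER_CUBIC))
E
```

```text
top 200 230 [ 0.468  0.172 -0.   ]
top 350 270 [ 0.326 -0.258 -0.001]
top 300 300 [ 0.25  -0.107 -0.002]
top 259 248 [0.399 0.002 0.06 ]
top 371 250 [ 0.379 -0.324  0.006]
top 334 230 [ 0.443 -0.221  0.01 ]
top 232 162 [0.647 0.065 0.082]
top 318 131 [ 0.649 -0.154  0.299]
top 245 222 [0.468 0.037 0.105]
top 325 196 [ 0.527 -0.188  0.108]
top 275 180 [ 0.59  -0.055  0.067]
top 420 60 [ 0.898 -0.488  0.151]
side 150 270 [ 0.247 -0.191  0.001]
side 330 270 [ 0.749 -0.226 -0.001]
side 206 218 [ 0.403 -0.009  0.031]
side 221 273 [ 0.445 -0.225  0.008]
side 192 275 [ 0.373 -0.278  0.061]
side 266 128 [0.593 0.064 0.297]
side 313 215 [ 0.707 -0.141  0.13 ]
side 228 192 [0.475 0.019 0.107]
side 250 258 [ 0.527 -0.197  0.032]
side 310 243 [ 0.705 -0.145  0.029]
side 265 215 [ 0.583 -0.053  0.068]
```

View pics/top0z.png

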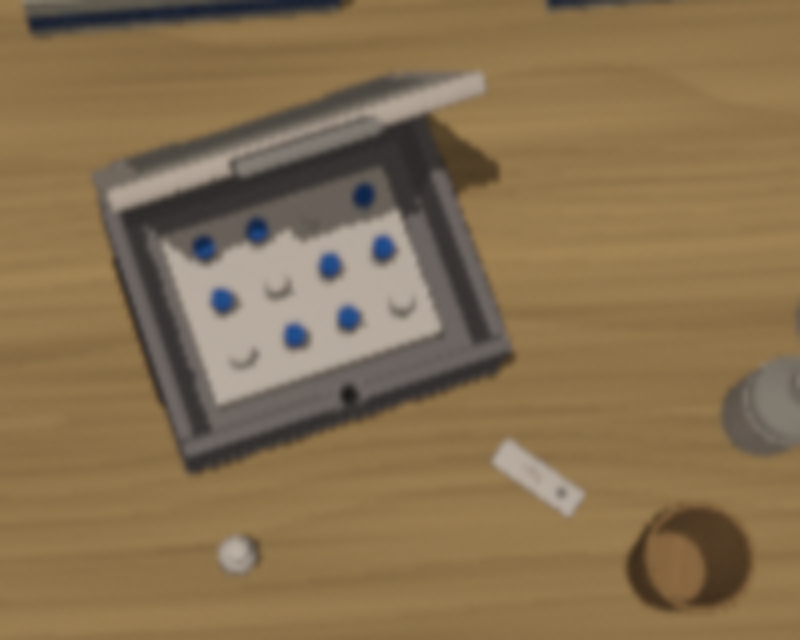

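View pics/side0z.png

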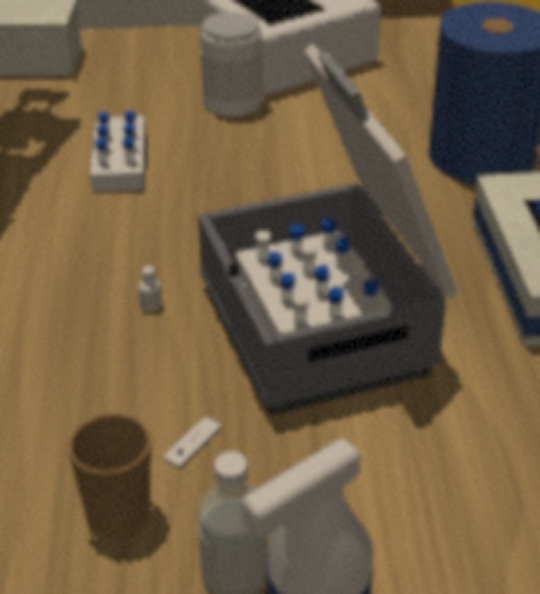

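Run:
```python
from h import *
T=cloud('top',np.load('top0.npy'));S=cloud('side',np.load('side0.npy'))
A=np.vstack([T.reshape(-1,3),S.reshape(-1,3)])
lab=np.r_[np.zeros(384*512),np.ones(384*512)]
m=(A[:,0]>.42)&(A[:,0]<.8)&(A[:,1]>-.25)&(A[:,1]<.12)&(A[:,2]>.02)&(A[:,2]<.35)
A=A[m];lab=lab[m]
rim=(A[:,2]>.099)&(A[:,2]<.113)
for l in(0,1):
    p=A[rim&(lab==l)]
    r=cv2.minAreaRect(p[:,:2].astype(np.float32)*1000);print(l,len(p),r,np.median(p[:,2]))
    print(cv2.boxPoints(r).round(0).tolist())
# front yaw: 
from scipy.optimize import minimize
def cost(q,show=False):
    x,y,yaw=q; c,s=np.cos(yaw),np.sin(yaw)
    tot=0
    return tot
# lid plane RANSAC on z>.13
L=A[(A[:,2]>.14)]
for l in (0,1):
    p=A[(A[:,2]>.14)&(lab==l)]
    if len(p)<50: print(len(p));continue
    rng=np.random.default_rng(0);best=0
    for i in range(500):
        a=p[rng.choice(len(p),3,False)];n=np.cross(a[1]-a[0],a[2]-a[0]);n/=np.linalg.norm(n)+1e-12
        k=abs((p-a[0])@n)<.003
        if k.sum()>best:best=k.sum();K=k
    q=p[K];c=q.mean(0);n=np.linalg.svd(q-c,full_matrices=False)[2][2];n*=np.sign(n[0])
    print('lid',l,best,len(p),n.round(4),c.round(4),'tilt',np.arctan2(np.hypot(n[0],n[1]),-n[2]),'yaw',np.degrees(np.arctan2(n[1],n[0])), 'top',p[:,2].max())
```

```text
0 1219 ((585.0786743164062, -55.633026123046875), (194.94564819335938, 240.88528442382812), 15.10940933227539) 0.10705703226569563
[[460.0, 35.0], [522.0, -197.0], [711.0, -147.0], [648.0, 86.0]]
1 1306 ((587.672119140625, -54.90299987792969), (204.53125, 246.3497772216797), 15.784273147583008) 0.10636595178561287
[[456.0, 36.0], [523.0, -201.0], [720.0, -146.0], [653.0, 91.0]]
lid 0 742 1138 [0.8824 0.2422 0.4034] [ 0.6388 -0.0373  0.2638] tilt 1.986045709517175 yaw 15.350035113545816 top 0.33562430041334057
lid 1 938 1211 [0.8984 0.2525 0.3593] [ 0.6405 -0.0614  0.2387] tilt 1.9382714186814434 yaw 15.695161654427036 top 0.33349091323920066
```

```bash
cat >> h.py <<'E'
YAW=np.radians(15.5);C=np.array([.587,-.055])
def W(x,y,z,yaw=None,c=None): # box frame: x from hinge toward front negative; case center origin
    yaw=YAW if yaw is None else yaw;c=C if c is None else c
    return np.array([c[0]+np.cos(yaw)*x-np.sin(yaw)*y,c[1]+np.sin(yaw)*x+np.cos(yaw)*y,z])
def lidpt(th,r,y,up,z0=.107): # r from hinge, up above underside
    return W(.1-r*np.cos(th)+up*np.sin(th),y,z0+r*np.sin(th)+up*np.cos(th))
E
cat > ov.py <<'E'
from h import *
import sys
def draw(n,src,out,th,box):
    im=cv2.imread(src);s=4
    u0,v0,u1,v1=box
    im=cv2.resize(im[v0:v1,u0:u1],None,fx=s,fy=s,interpolation=cv2.INTER_CUBIC)
    def poly(pts,c):
        q=proj(n,np.array(pts));q=((q-[u0,v0]+.5)*s).astype(int);cv2.polylines(im,[q.reshape(-1,1,2)],True,c,1)
    poly([W(-.1,-.12,.107),W(-.1,.12,.107),W(.1,.12,.107),W(.1,-.12,.107)],(0,255,0))
    poly([lidpt(th,0,-.12,0),lidpt(th,0,.12,0),lidpt(th,.2,.12,0),lidpt(th,.2,-.12,0)],(0,0,255))
    poly([lidpt(th,0,-.12,.014),lidpt(th,0,.12,.014),lidpt(th,.2,.12,.014),lidpt(th,.2,-.12,.014)],(255,0,255))
    poly([lidpt(th,.2,-.045,0),lidpt(th,.2,.045,0),lidpt(th,.235,.045,0),lidpt(th,.235,-.045,0)],(255,255,0))
    cv2.imwrite(out,im)
if __name__=='__main__':
    th=float(sys.argv[1])
    draw('top','pics/top0.png',f'pics/ovt{sys.argv[2]}.png',th,(200,110,380,260))
    draw('side','pics/side0.png',f'pics/ovs{sys.argv[2]}.png',th,(200,120,350,270))
E
python3 ov.py 1.18 a
```

```text
(no output)
```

View pics/ovta.png

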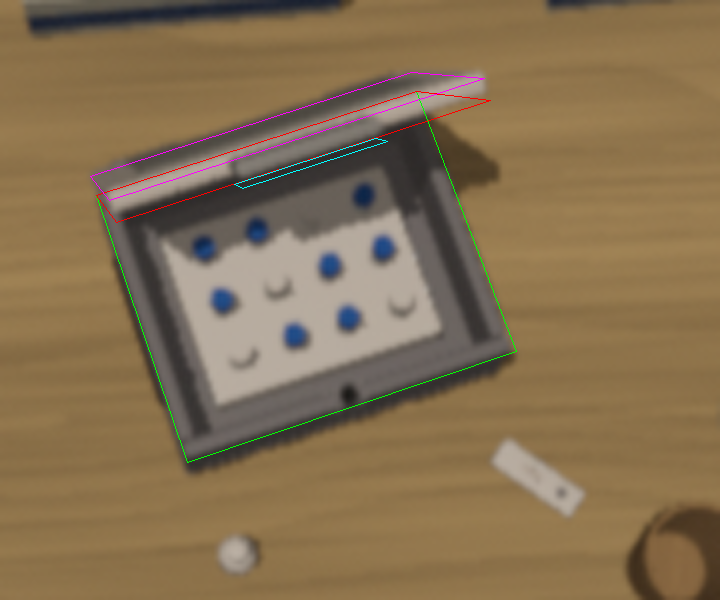

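View pics/ovsa.png

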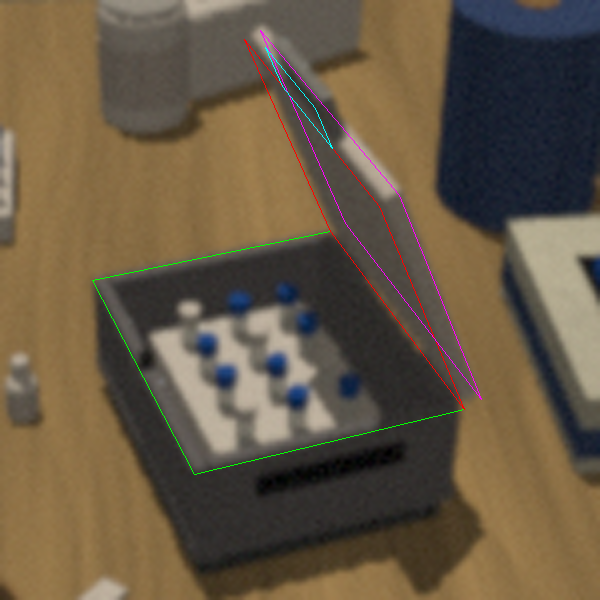

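```bash
python3 ov.py 1.25 b
```

```text
(no output)
```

View pics/ovtb.png

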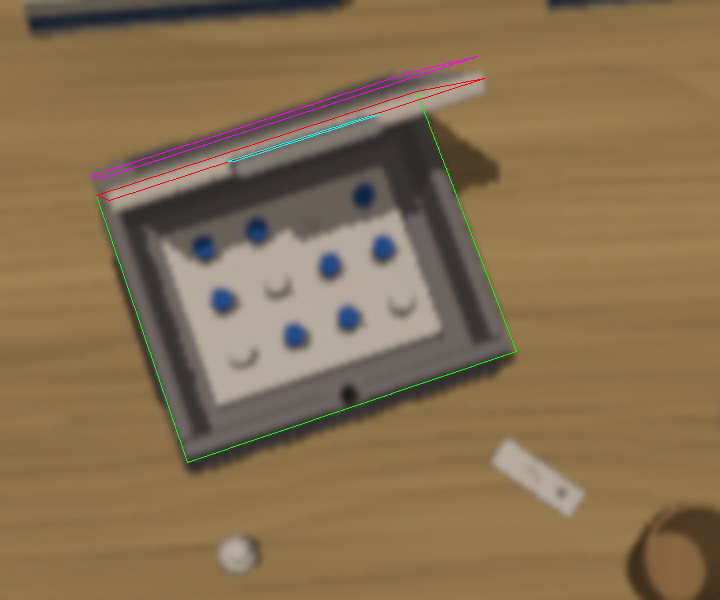

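View pics/ovsb.png

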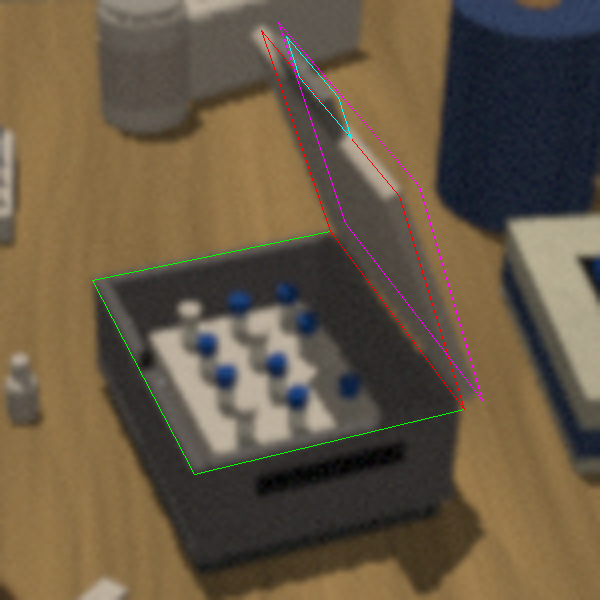

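```bash
cat >> h.py <<'E'
Z0=.107
def tpose(phi,p):
    bx=np.array([np.cos(YAW),np.sin(YAW),0]);ez=np.array([0,0,1.])
    z=np.cos(phi)*bx-np.sin(phi)*ez;y=np.sin(phi)*bx+np.cos(phi)*ez
    return np.array(p),np.stack([np.cross(y,z),y,z],1)
def cage(th,phi,d,off=0,y=0,z0=None):
    "tcp so that its foot is d deep from tab outer edge, centreline through tab mid-thickness at mid depth; off along tool y"
    z0=Z0 if z0 is None else z0
    m=lidpt(th,.235-d/2,y,.005,z0);p,Rm=tpose(phi,m)
    return m+Rm[:,2]*d/2*1+Rm[:,1]*off,Rm
def rows(p1,R1,n=None,via=None):
    from station import ctrl
    o=ctrl.get_obs();p0=o['ee_pos'];R0=R.from_euler('xyz',o['eef_rot']).as_matrix()
    dr=R.from_matrix(R0.T@R1).as_rotvec(degrees=True);D=np.linalg.norm(p1-p0)
    k=n or int(np.ceil(max(D/.035,np.linalg.norm(dr)/6.5,1)))
    print('t',o['time_s'],'pos',p0.round(4),'F',np.round(o['force'],1),'dist',round(D,4),'rot',dr.round(1),'rows',k)
    for i in range(k):
        Ra=R0@R.from_rotvec(dr*i/k,degrees=True).as_matrix()
        s=Ra.T@(p1-p0)/k
        print([float(v) for v in s.round(4)],[float(v) for v in (dr/k).round(2)])
E
python3 - <<'E'
from h import *
print(lidpt(1.2,.295,0,.005))
p,Rm=tpose(1.2,lidpt(1.2,.31,0,.005));rows(p,Rm)
E
```

```text
[ 0.58484596 -0.05559737  0.38376332]
t 0.1 pos [0.1739 0.5216 0.205 ] F [-0.1 -0.6  0.8] dist 0.7325 rot [-19.6 -10.4  55.4] rows 21
[-0.027, -0.02, -0.0092] [-0.93, -0.49, 2.64]
[-0.028, -0.0186, -0.0092] [-0.93, -0.49, 2.64]
[-0.0289, -0.0172, -0.0093] [-0.93, -0.49, 2.64]
[-0.0298, -0.0157, -0.0093] [-0.93, -0.49, 2.64]
[-0.0305, -0.0141, -0.0093] [-0.93, -0.49, 2.64]
[-0.0312, -0.0125, -0.0092] [-0.93, -0.49, 2.64]
[-0.0318, -0.0109, -0.0092] [-0.93, -0.49, 2.64]
[-0.0324, -0.0093, -0.009] [-0.93, -0.49, 2.64]
[-0.0328, -0.0077, -0.0089] [-0.93, -0.49, 2.64]
[-0.0332, -0.006, -0.0087] [-0.93, -0.49, 2.64]
[-0.0335, -0.0043, -0.0085] [-0.93, -0.49, 2.64]
[-0.0338, -0.0026, -0.0083] [-0.93, -0.49, 2.64]
[-0.0339, -0.0009, -0.008] [-0.93, -0.49, 2.64]
[-0.034, 0.0007, -0.0077] [-0.93, -0.49, 2.64]
[-0.034, 0.0024, -0.0074] [-0.93, -0.49, 2.64]
[-0.0339, 0.0041, -0.0071] [-0.93, -0.49, 2.64]
[-0.0337, 0.0058, -0.0067] [-0.93, -0.49, 2.64]
[-0.0335, 0.0074, -0.0063] [-0.93, -0.49, 2.64]
[-0.0332, 0.0091, -0.0059] [-0.93, -0.49, 2.64]
[-0.0328, 0.0107, -0.0054] [-0.93, -0.49, 2.64]
[-0.0323, 0.0123, -0.005] [-0.93, -0.49, 2.64]
```

>>> step_arm:
  steps:
    - {"z": -0.04}
    - {"z": -0.04}
    - {"z": -0.04}
    - {"z": -0.04}
    - {"z": -0.04}

```text
validation failed for argument at $.st...
```

Run:
```python
from h import *
p,Rm=tpose(1.2,lidpt(1.2,.31,0,.005));rows(p,Rm)
```

```text
t 0.1 pos [0.1739 0.5216 0.205 ] F [-0.1 -0.6  0.8] dist 0.7325 rot [-19.6 -10.4  55.4] rows 21
[-0.027, -0.02, -0.0092] [-0.93, -0.49, 2.64]
[-0.028, -0.0186, -0.0092] [-0.93, -0.49, 2.64]
[-0.0289, -0.0172, -0.0093] [-0.93, -0.49, 2.64]
[-0.0298, -0.0157, -0.0093] [-0.93, -0.49, 2.64]
[-0.0305, -0.0141, -0.0093] [-0.93, -0.49, 2.64]
[-0.0312, -0.0125, -0.0092] [-0.93, -0.49, 2.64]
[-0.0318, -0.0109, -0.0092] [-0.93, -0.49, 2.64]
[-0.0324, -0.0093, -0.009] [-0.93, -0.49, 2.64]
[-0.0328, -0.0077, -0.0089] [-0.93, -0.49, 2.64]
[-0.0332, -0.006, -0.0087] [-0.93, -0.49, 2.64]
[-0.0335, -0.0043, -0.0085] [-0.93, -0.49, 2.64]
[-0.0338, -0.0026, -0.0083] [-0.93, -0.49, 2.64]
[-0.0339, -0.0009, -0.008] [-0.93, -0.49, 2.64]
[-0.034, 0.0007, -0.0077] [-0.93, -0.49, 2.64]
[-0.034, 0.0024, -0.0074] [-0.93, -0.49, 2.64]
[-0.0339, 0.0041, -0.0071] [-0.93, -0.49, 2.64]
[-0.0337, 0.0058, -0.0067] [-0.93, -0.49, 2.64]
[-0.0335, 0.0074, -0.0063] [-0.93, -0.49, 2.64]
[-0.0332, 0.0091, -0.0059] [-0.93, -0.49, 2.64]
[-0.0328, 0.0107, -0.0054] [-0.93, -0.49, 2.64]
[-0.0323, 0.0123, -0.005] [-0.93, -0.49, 2.64]
```

Probably every key is needed in a row.

>>> step_arm:
  steps:
    - {"x": 0,"y": 0,"z": -0.04,"ax": 0,"ay": 0,"az": 0,"claw": 0.094}
    - {"x": 0,"y": 0,"z": -0.04,"ax": 0,"ay": 0,"az": 0,"claw": 0.094}
    - {"x": 0,"y": 0,"z": -0.04,"ax": 0,"ay": 0,"az": 0,"claw": 0.094}
    - {"x": 0,"y": 0,"z": -0.04,"ax": 0,"ay": 0,"az": 0,"claw": 0.094}
    - {"x": 0,"y": 0,"z": -0.04,"ax": 0,"ay": 0,"az": 0,"claw": 0.094}

```text
time_s: 0.52
ee_pos: [0.1731, 0.5195, 0.4018]
eef_rot: [-3.12, -0.001, 2.82]
force: [0.1, 0.5, 0.2]
grip_width: 0.0939
```

Run:
```python
from h import *
p,Rm=tpose(1.2,lidpt(1.2,.31,0,.005));rows(p,Rm)
```

```text
t 0.5167 pos [0.1731 0.5195 0.4018] F [0.1 0.5 0.2] dist 0.7055 rot [-20.7  -9.9  55.5] rows 21
[-0.0271, -0.0199, 0.0006] [-0.99, -0.47, 2.64]
[-0.0279, -0.0187, 0.0005] [-0.99, -0.47, 2.64]
[-0.0288, -0.0174, 0.0004] [-0.99, -0.47, 2.64]
[-0.0295, -0.016, 0.0004] [-0.99, -0.47, 2.64]
[-0.0302, -0.0146, 0.0003] [-0.99, -0.47, 2.64]
[-0.0309, -0.0132, 0.0004] [-0.99, -0.47, 2.64]
[-0.0315, -0.0118, 0.0004] [-0.99, -0.47, 2.64]
[-0.032, -0.0103, 0.0005] [-0.99, -0.47, 2.64]
[-0.0324, -0.0089, 0.0006] [-0.99, -0.47, 2.64]
[-0.0328, -0.0074, 0.0007] [-0.99, -0.47, 2.64]
[-0.0331, -0.0059, 0.0008] [-0.99, -0.47, 2.64]
[-0.0333, -0.0044, 0.001] [-0.99, -0.47, 2.64]
[-0.0335, -0.0028, 0.0012] [-0.99, -0.47, 2.64]
[-0.0335, -0.0013, 0.0015] [-0.99, -0.47, 2.64]
[-0.0335, 0.0002, 0.0017] [-0.99, -0.47, 2.64]
[-0.0335, 0.0017, 0.002] [-0.99, -0.47, 2.64]
[-0.0334, 0.0032, 0.0024] [-0.99, -0.47, 2.64]
[-0.0332, 0.0047, 0.0027] [-0.99, -0.47, 2.64]
[-0.0329, 0.0062, 0.0031] [-0.99, -0.47, 2.64]
[-0.0325, 0.0076, 0.0034] [-0.99, -0.47, 2.64]
[-0.0321, 0.0091, 0.0039] [-0.99, -0.47, 2.64]
```

>>> step_arm:
  steps:
    - {"x": -0.027,"y": -0.02,"z": 0,"ax": -1,"ay": -0.5,"az": 2.6,"claw": 0.094}
    - {"x": -0.028,"y": -0.019,"z": 0,"ax": -1,"ay": -0.5,"az": 2.6,"claw": 0.094}
    - {"x": -0.029,"y": -0.017,"z": 0,"ax": -1,"ay": -0.5,"az": 2.6,"claw": 0.094}
    - {"x": -0.03,"y": -0.016,"z": 0,"ax": -1,"ay": -0.5,"az": 2.6,"claw": 0.094}
    - {"x": -0.03,"y": -0.015,"z": 0,"ax": -1,"ay": -0.5,"az": 2.6,"claw": 0.094}

```text
time_s: 0.93
ee_pos: [0.2718, 0.3827, 0.4122]
eef_rot: [3.053, 0.036, 2.591]
force: [0.7, -0.5, 0.5]
grip_width: 0.0938
```

>>> step_arm:
  steps:
    - {"x": -0.031,"y": -0.013,"z": 0,"ax": -1,"ay": -0.5,"az": 2.6,"claw": 0.094}
    - {"x": -0.032,"y": -0.012,"z": 0,"ax": -1,"ay": -0.5,"az": 2.6,"claw": 0.094}
    - {"x": -0.032,"y": -0.01,"z": 0,"ax": -1,"ay": -0.5,"az": 2.6,"claw": 0.094}
    - {"x": -0.032,"y": -0.009,"z": 0,"ax": -1,"ay": -0.5,"az": 2.6,"claw": 0.094}
    - {"x": -0.033,"y": -0.007,"z": 0,"ax": -1,"ay": -0.5,"az": 2.6,"claw": 0.094}

```text
time_s: 1.35
ee_pos: [0.3716, 0.2378, 0.4121]
eef_rot: [2.951, 0.05, 2.349]
force: [1.1, 0.4, 1.0]
grip_width: 0.0942
```

>>> step_arm:
  steps:
    - {"x": -0.033,"y": -0.006,"z": 0,"ax": -1,"ay": -0.5,"az": 2.6,"claw": 0.094}
    - {"x": -0.033,"y": -0.004,"z": 0,"ax": -1,"ay": -0.5,"az": 2.6,"claw": 0.094}
    - {"x": -0.033,"y": -0.003,"z": 0,"ax": -1,"ay": -0.5,"az": 2.6,"claw": 0.094}
    - {"x": -0.033,"y": -0.001,"z": 0,"ax": -1,"ay": -0.5,"az": 2.6,"claw": 0.094}
    - {"x": -0.033,"y": 0,"z": 0,"ax": -1,"ay": -0.5,"az": 2.6,"claw": 0.094}

```text
time_s: 1.77
ee_pos: [0.4677, 0.0924, 0.4166]
eef_rot: [2.848, 0.038, 2.106]
force: [0.7, 1.5, -0.1]
grip_width: 0.0939
```

Run:
```python
from h import *
p,Rm=tpose(1.2,lidpt(1.2,.30,0,.005));rows(p,Rm)
```

```text
t 1.7667 pos [0.4677 0.0924 0.4166] F [ 0.7  1.5 -0.1] dist 0.1902 rot [-4.1 -2.9 15. ] rows 6
[-0.0309, 0.002, 0.0068] [-0.69, -0.48, 2.51]
[-0.0307, 0.0033, 0.007] [-0.69, -0.48, 2.51]
[-0.0305, 0.0046, 0.0074] [-0.69, -0.48, 2.51]
[-0.0302, 0.0058, 0.0077] [-0.69, -0.48, 2.51]
[-0.0299, 0.007, 0.008] [-0.69, -0.48, 2.51]
[-0.0294, 0.0082, 0.0083] [-0.69, -0.48, 2.51]
```

>>> step_arm:
  steps:
    - {"x": -0.037,"y": 0.003,"z": 0.008,"ax": -0.8,"ay": -0.6,"az": 3,"claw": 0.094}
    - {"x": -0.036,"y": 0.005,"z": 0.008,"ax": -0.8,"ay": -0.6,"az": 3,"claw": 0.094}
    - {"x": -0.036,"y": 0.006,"z": 0.009,"ax": -0.8,"ay": -0.6,"az": 3,"claw": 0.094}
    - {"x": -0.036,"y": 0.008,"z": 0.009,"ax": -0.8,"ay": -0.6,"az": 3,"claw": 0.094}
    - {"x": -0.035,"y": 0.009,"z": 0.01,"ax": -0.8,"ay": -0.6,"az": 3,"claw": 0.094}

```text
time_s: 2.18
ee_pos: [0.5853, -0.0641, 0.3902]
eef_rot: [2.766, 0.001, 1.827]
force: [1.6, -0.2, -0.8]
grip_width: 0.0937
```

Run:
```python
from h import *
from station import vision
p,Rm=tpose(1.2,lidpt(1.2,.28,0,.005));rows(p,Rm)
for n in('top','side'):
    im,d=vision.camera(n);np.save(n+'1.npy',d);cv2.imwrite(f'pics/{n}1.png',im[:,:,::-1])
    b=im[80:270,180:380] if n=='top' else im[60:280,180:380]
    cv2.imwrite(f'pics/{n}1z.png',cv2.resize(b[:,:,::-1],None,fx=2.7,fy=2.7,interpolation=cv2.INTER_CUBIC))
```

```text
t 2.1833 pos [ 0.5853 -0.0641  0.3902] F [ 1.6 -0.2 -0.8] dist 0.0232 rot [ 0.3  0.4 -0.7] rows 1
[0.0084, -0.0009, 0.0216] [0.28, 0.35, -0.74]
```

View pics/side1z.png

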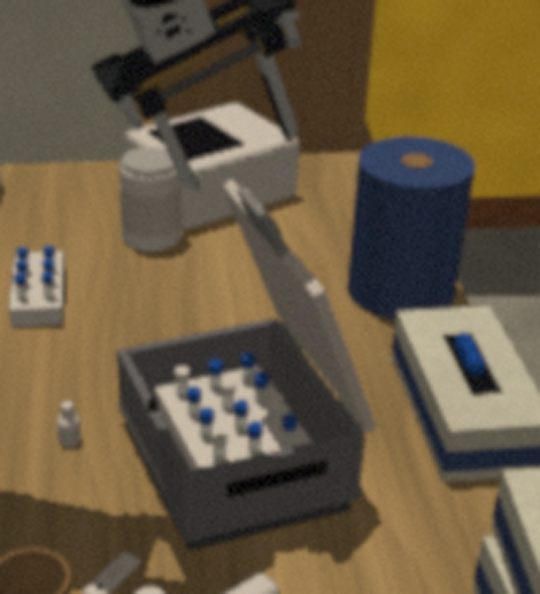

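View pics/top1z.png

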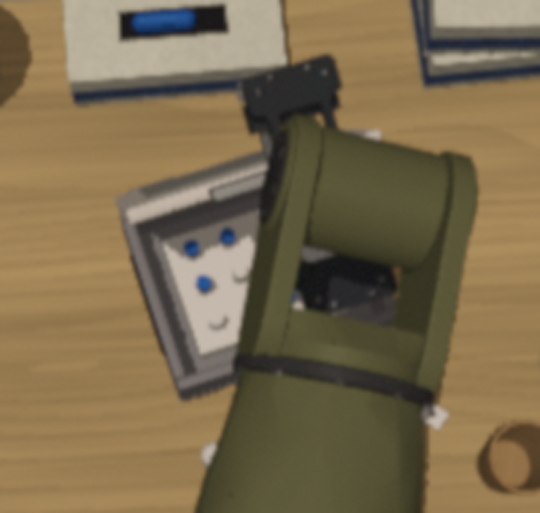

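>>> step_arm:
  steps:
    - {"x": 0.008,"y": 0,"z": 0.022,"ax": 0.3,"ay": 0.3,"az": -0.7,"claw": 0.094}
    - {"x": 0,"y": 0,"z": 0.03,"ax": 0,"ay": 0,"az": 0,"claw": 0.094}
    - {"x": 0,"y": 0,"z": 0.03,"ax": 0,"ay": 0,"az": 0,"claw": 0.094}

```text
time_s: 2.53
ee_pos: [0.6135, -0.0519, 0.3141]
eef_rot: [2.769, 0.003, 1.835]
force: [0.9, -0.3, 0.4]
grip_width: 0.0941
```

Run:
```python
from h import *
p,Rm=cage(1.2,1.2,.02);rows(p,Rm)
from station import vision
n='side';im,d=vision.camera(n);np.save(n+'2.npy',d)
b=im[60:280,180:380]
cv2.imwrite(f'pics/{n}2z.png',cv2.resize(b[:,:,::-1],None,fx=2.7,fy=2.7,interpolation=cv2.INTER_CUBIC))
```

```text
t 2.5333 pos [ 0.6135 -0.0519  0.3141] F [ 0.9 -0.3  0.4] dist 0.0064 rot [ 0.1  0.3 -0.3] rows 1
[0.0041, -0.0015, 0.0046] [0.12, 0.27, -0.28]
```

View pics/side2z.png

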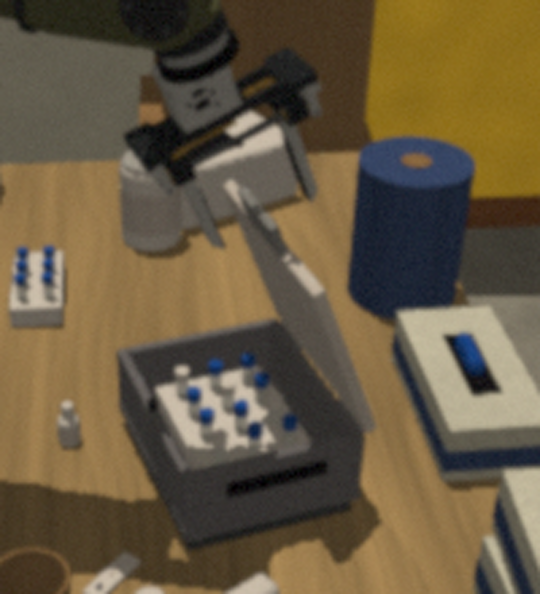

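>>> step_arm:
  steps:
    - {"x": 0.004,"y": -0.001,"z": 0.005,"ax": 0,"ay": 0.3,"az": -0.3,"claw": 0.05}
    - {"x": 0,"y": 0,"z": 0,"ax": 0,"ay": 0,"az": 0,"claw": 0.05}
    - {"x": 0,"y": 0,"z": 0,"ax": 0,"ay": 0,"az": 0,"claw": 0.04}
    - {"x": 0,"y": 0,"z": 0,"ax": 0,"ay": 0,"az": 0,"claw": 0.03}
    - {"x": 0,"y": 0,"z": 0,"ax": 0,"ay": 0,"az": 0,"claw": 0.028}
  grip_force: 4

```text
time_s: 3.0
ee_pos: [0.6119, -0.0453, 0.3046]
eef_rot: [2.776, -0.005, 1.846]
force: [0.3, 0.4, -0.2]
grip_width: 0.0643
```

>>> step_arm:
  steps:
    - {"x": 0,"y": 0,"z": 0,"ax": 0,"ay": 0,"az": 0,"claw": 0.028}
    - {"x": 0,"y": 0,"z": 0,"ax": 0,"ay": 0,"az": 0,"claw": 0.028}
    - {"x": 0,"y": 0,"z": 0,"ax": 0,"ay": 0,"az": 0,"claw": 0.028}

```text
time_s: 3.25
ee_pos: [0.612, -0.0456, 0.3078]
eef_rot: [2.772, -0.003, 1.846]
force: [-0.3, -0.8, -0.7]
grip_width: 0.044
```

Run:
```python
from h import *
p,Rm=cage(1.2,1.2,.02);rows(p,Rm)
from station import vision
n='side';im,d=vision.camera(n);np.save(n+'2.npy',d)
b=im[60:280,180:380]
cv2.imwrite(f'pics/{n}3z.png',cv2.resize(b[:,:,::-1],None,fx=2.7,fy=2.7,interpolation=cv2.INTER_CUBIC))
```

```text
t 3.25 pos [ 0.612  -0.0456  0.3078] F [-0.3 -0.8 -0.7] dist 0.0028 rot [-0.1 -0.2  0.2] rows 1
[-0.0024, 0.0006, -0.0013] [-0.09, -0.23, 0.17]
```

View pics/side3z.png

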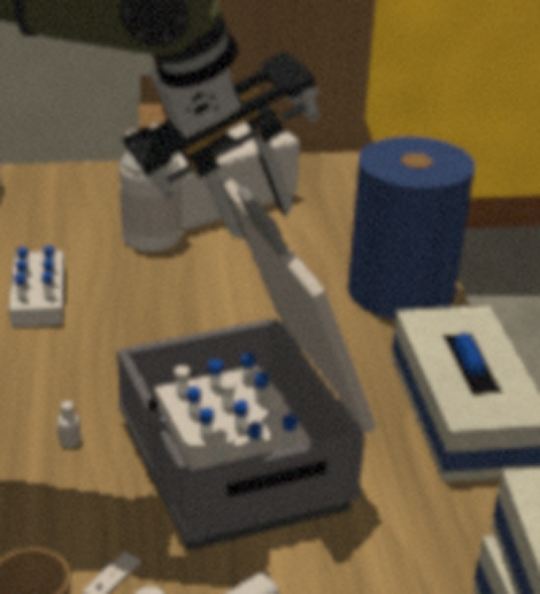

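>>> step_arm:
  steps:
    - {"x": -0.002,"y": 0,"z": 0,"ax": 0,"ay": 0,"az": 0,"claw": 0.026}
    - {"x": 0,"y": 0,"z": 0,"ax": 0,"ay": 0,"az": 0,"claw": 0.026}
    - {"x": 0,"y": 0,"z": 0,"ax": 0,"ay": 0,"az": 0,"claw": 0.026}
    - {"x": 0,"y": 0,"z": 0,"ax": 0,"ay": 0,"az": 0,"claw": 0.026}

```text
time_s: 3.63
ee_pos: [0.6127, -0.0479, 0.3081]
eef_rot: [2.772, -0.002, 1.845]
force: [0.3, -0.1, 0.1]
grip_width: 0.026
```

Run:
```python
from h import *
p,Rm=cage(1.2,1.2,.02);rows(p,Rm)
from station import vision
n='side';im,d=vision.camera(n);np.save(n+'2.npy',d)
b=im[80:180,210:330]
cv2.imwrite(f'pics/{n}4z.png',cv2.resize(b[:,:,::-1],None,fx=5,fy=5,interpolation=cv2.INTER_CUBIC))
```

```text
t 3.6333 pos [ 0.6127 -0.0479  0.3081] F [ 0.3 -0.1  0.1] dist 0.0011 rot [-0.1 -0.2  0.2] rows 1
[0.0, 0.0005, -0.001] [-0.07, -0.21, 0.16]
```

View pics/side4z.png

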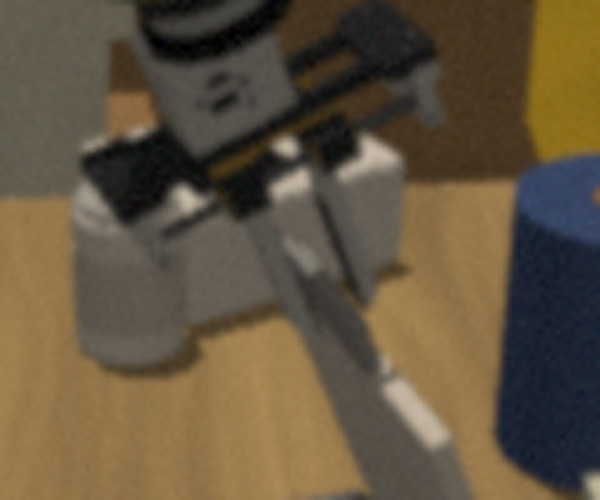

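Run:
```python
from h import *
from station import ctrl
o=ctrl.get_obs();q=o['qpos'];print(q.round(4),o['ee_pos'],o['eef_rot'],np.degrees(np.arctan2(*o['ee_pos'][1::-1])))
def T(q1): return np.array([q1])
# ball: wrist with q4: full model
def fk(q,P):
    h,L1,L2,Lt,a=P
    Rz=lambda t:R.from_euler('z',t).as_matrix();Ry=lambda t:R.from_euler('y',t).as_matrix()
    A=Rz(q[0]);p=np.array([0,0,h]);p=p+A@[a,0,0]
    A=A@Ry(q[1]);p=p+A@[0,0,L1];A=A@Ry(q[2]);p=p+A@[0,0,L2]
    A=A@Rz(q[3])@Ry(q[4])@Rz(q[5]);p=p+A@[0,0,Lt];return p,A
qs=np.array([1.18240416,.300433904,1.52163938,0,1.32070846,-.0665825])
from scipy.optimize import least_squares
P0=[.2,.35,.35,.25,0]
f=lambda P:np.r_[fk(qs,P)[0]-[.17383642,.52150068,.20488208],fk(q,P)[0]-o['ee_pos'],.02*(np.array(P)-P0)]
s=least_squares(f,P0);print(s.x.round(3),np.round(s.fun*1000,1))
print(fk(q,s.x)[1].round(3));print(R.from_euler('xyz',o['eef_rot']).as_matrix().round(3))
```

```text
[-0.2135  0.1902  1.4625  0.1875  1.1668 -0.5334] [ 0.61263187 -0.04789117  0.30802799] [ 2.77212696e+00 -2.47034956e-03  1.84536977e+00] -4.469882885354956
[-0.054  0.827  0.299  0.456  0.013] [ 32.9 -16.3   0.2   1.6  -5.2  -0.1  -5.1   9.5  -1.    4.1   0.3]
[[-0.898 -0.271  0.347]
 [-0.252  0.963  0.1  ]
 [-0.361  0.002 -0.933]]
[[-0.271  0.898  0.347]
 [ 0.963  0.252  0.1  ]
 [ 0.002  0.361 -0.933]]
```

```bash
cat >> h.py <<'E'
def cage2(th,phi,dc=.022,g=.026,y=0,z0=None,sh=0):
    z0=Z0 if z0 is None else z0
    d=phi-th; cu=(g-dc*np.sin(d)-.01*np.cos(d))/2/np.cos(d)
    c=lidpt(th,.235-dc,y,.01+cu,z0);p,Rm=tpose(phi,c)
    p=c-Rm[:,1]*(g/2-sh)
    print('slack/side mm',round(cu*np.cos(d)*1e3,1),'lower grip mm',round(1e3*(dc*np.cos(d)-(.01+cu)*np.sin(d)),1),'tcp',p.round(4))
    return p,Rm
def log():
    from station import ctrl
    import json
    o=ctrl.get_obs();open('log.txt','a').write(json.dumps([list(map(float,o['qpos'])),list(map(float,o['ee_pos']))])+'\n')
_rows=rows
def rows(*a,**k): log();_rows(*a,**k)
E
python3 - <<'E'
from h import *
for th in (1.2,1,.8,.6,.4,.2,.04):
    print(th);cage2(th,.65+.46*th)
p,Rm=cage2(1.2,1.2);rows(p,Rm)
p,Rm=cage2(1.06,.65+.46*1.06);rows(p,Rm,n=5)
E
```

```text
1.2
slack/side mm 8.0 lower grip mm 22.0 tcp [ 0.6134 -0.0477  0.3074]
1
slack/side mm 6.8 lower grip mm 20.0 tcp [ 0.5749 -0.0584  0.2896]
0.8
slack/side mm 5.7 lower grip mm 18.0 tcp [ 0.5407 -0.0678  0.264 ]
0.6
slack/side mm 4.7 lower grip mm 16.0 tcp [ 0.5121 -0.0758  0.2318]
0.4
slack/side mm 3.8 lower grip mm 14.0 tcp [ 0.4904 -0.0818  0.1943]
0.2
slack/side mm 3.0 lower grip mm 11.9 tcp [ 0.4763 -0.0857  0.153 ]
0.04
slack/side mm 2.5 lower grip mm 10.1 tcp [ 0.471  -0.0872  0.1184]
slack/side mm 8.0 lower grip mm 22.0 tcp [ 0.6135 -0.0477  0.3073]
t 3.6833 pos [ 0.6126 -0.0479  0.308 ] F [-0.8  0.1  0.4] dist 0.0011 rot [-0.1 -0.2  0.2] rows 1
[-0.0, 0.0006, 0.001] [-0.08, -0.22, 0.16]
slack/side mm 7.2 lower grip mm 20.6 tcp [ 0.5861 -0.0553  0.2958]
t 3.6833 pos [ 0.6126 -0.0479  0.308 ] F [-0.8  0.1  0.4] dist 0.0301 rot [-3.7 -0.2  0.2] rows 5
[0.0, -0.006, 0.0003] [-0.73, -0.04, 0.03]
[0.0, -0.006, 0.0002] [-0.73, -0.04, 0.03]
[0.0, -0.006, 0.0001] [-0.73, -0.04, 0.03]
[0.0, -0.006, 0.0001] [-0.73, -0.04, 0.03]
[0.0, -0.006, -0.0] [-0.73, -0.04, 0.03]
```

>>> step_arm:
  steps:
    - {"x": 0,"y": -0.006,"z": 0,"ax": -0.7,"ay": 0,"az": 0,"claw": 0.026}
    - {"x": 0,"y": -0.006,"z": 0,"ax": -0.7,"ay": 0,"az": 0,"claw": 0.026}
    - {"x": 0,"y": -0.006,"z": 0,"ax": -0.7,"ay": 0,"az": 0,"claw": 0.026}
    - {"x": 0,"y": -0.006,"z": 0,"ax": -0.7,"ay": 0,"az": 0,"claw": 0.026}
    - {"x": 0,"y": -0.006,"z": 0,"ax": -0.7,"ay": 0,"az": 0,"claw": 0.026}

```text
time_s: 4.1
ee_pos: [0.5863, -0.0551, 0.2963]
eef_rot: [2.707, -0.002, 1.846]
force: [0.4, 0.5, 1.4]
grip_width: 0.0256
```

Run:
```python
from h import *
p,Rm=cage2(1.06,.65+.46*1.06);rows(p,Rm,n=1)
p,Rm=cage2(.95,.65+.46*.95);rows(p,Rm,n=5)
```

```text
slack/side mm 7.2 lower grip mm 20.6 tcp [ 0.5861 -0.0553  0.2958]
t 4.1 pos [ 0.5863 -0.0551  0.2963] F [0.4 0.5 1.4] dist 0.0006 rot [ 0.1 -0.2  0.2] rows 1
[-0.0001, -0.0004, 0.0005] [0.06, -0.22, 0.19]
slack/side mm 6.5 lower grip mm 19.5 tcp [ 0.5659 -0.0609  0.2839]
t 4.1 pos [ 0.5863 -0.0551  0.2963] F [0.4 0.5 1.4] dist 0.0246 rot [-2.8 -0.2  0.2] rows 5
[-0.0, -0.0049, 0.0005] [-0.57, -0.05, 0.04]
[-0.0, -0.0049, 0.0004] [-0.57, -0.05, 0.04]
[-0.0, -0.0049, 0.0004] [-0.57, -0.05, 0.04]
[-0.0, -0.0049, 0.0003] [-0.57, -0.05, 0.04]
[-0.0, -0.0049, 0.0003] [-0.57, -0.05, 0.04]
```

Tracking is excellent.

>>> step_arm:
  steps:
    - {"x": 0,"y": -0.005,"z": 0.0005,"ax": -0.6,"ay": 0,"az": 0,"claw": 0.026}
    - {"x": 0,"y": -0.005,"z": 0.0005,"ax": -0.6,"ay": 0,"az": 0,"claw": 0.026}
    - {"x": 0,"y": -0.005,"z": 0.0005,"ax": -0.6,"ay": 0,"az": 0,"claw": 0.026}
    - {"x": 0,"y": -0.005,"z": 0.0003,"ax": -0.6,"ay": 0,"az": 0,"claw": 0.026}
    - {"x": 0,"y": -0.005,"z": 0.0003,"ax": -0.6,"ay": 0,"az": 0,"claw": 0.026}

```text
time_s: 4.52
ee_pos: [0.564, -0.0613, 0.2826]
eef_rot: [2.65, -0.002, 1.846]
force: [0.9, 0.4, 0.5]
grip_width: 0.0261
```

Run:
```python
from h import *
p,Rm=cage2(.84,.65+.46*.84);rows(p,Rm,n=5)
from station import vision
n='side';im,d=vision.camera(n)
b=im[80:230,190:340]
cv2.imwrite(f'pics/{n}5z.png',cv2.resize(b[:,:,::-1],None,fx=4,fy=4,interpolation=cv2.INTER_CUBIC))
```

```text
slack/side mm 5.9 lower grip mm 18.4 tcp [ 0.5471 -0.0661  0.2697]
t 4.5167 pos [ 0.564  -0.0613  0.2826] F [0.9 0.4 0.5] dist 0.0218 rot [-2.5 -0.2  0.2] rows 5
[-0.0, -0.0043, 0.0006] [-0.49, -0.05, 0.04]
[-0.0, -0.0043, 0.0006] [-0.49, -0.05, 0.04]
[-0.0, -0.0043, 0.0006] [-0.49, -0.05, 0.04]
[-0.0, -0.0043, 0.0005] [-0.49, -0.05, 0.04]
[-0.0, -0.0043, 0.0005] [-0.49, -0.05, 0.04]
```

View pics/side5z.png

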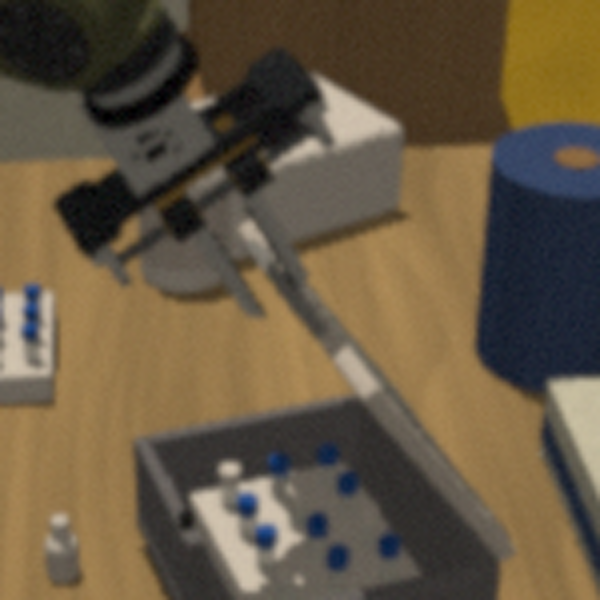

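>>> step_arm:
  steps:
    - {"x": 0,"y": -0.004,"z": 0.0005,"ax": -0.5,"ay": 0,"az": 0,"claw": 0.024}
    - {"x": 0,"y": -0.004,"z": 0.0005,"ax": -0.5,"ay": 0,"az": 0,"claw": 0.022}
    - {"x": 0,"y": -0.004,"z": 0.0005,"ax": -0.5,"ay": 0,"az": 0,"claw": 0.022}
    - {"x": 0,"y": -0.004,"z": 0.0005,"ax": -0.5,"ay": 0,"az": 0,"claw": 0.022}
    - {"x": 0,"y": -0.004,"z": 0.0005,"ax": -0.5,"ay": 0,"az": 0,"claw": 0.022}

```text
time_s: 4.98
ee_pos: [0.5463, -0.0662, 0.269]
eef_rot: [2.603, -0.002, 1.846]
force: [0.5, 0.4, 0.4]
grip_width: 0.022
```

Run:
```python
from h import *
p,Rm=cage2(.73,.65+.46*.73,g=.022);rows(p,Rm,n=5)
```

```text
slack/side mm 3.4 lower grip mm 17.9 tcp [ 0.5302 -0.0707  0.253 ]
t 4.9833 pos [ 0.5463 -0.0662  0.269 ] F [0.5 0.4 0.4] dist 0.0231 rot [-2.7 -0.2  0.2] rows 5
[-0.0, -0.0045, 0.001] [-0.53, -0.05, 0.03]
[-0.0, -0.0045, 0.001] [-0.53, -0.05, 0.03]
[-0.0, -0.0045, 0.0009] [-0.53, -0.05, 0.03]
[-0.0, -0.0045, 0.0009] [-0.53, -0.05, 0.03]
[-0.0, -0.0045, 0.0009] [-0.53, -0.05, 0.03]
```

>>> step_arm:
  steps:
    - {"x": 0,"y": -0.0045,"z": 0.001,"ax": -0.5,"ay": 0,"az": 0,"claw": 0.022}
    - {"x": 0,"y": -0.0045,"z": 0.001,"ax": -0.5,"ay": 0,"az": 0,"claw": 0.022}
    - {"x": 0,"y": -0.0045,"z": 0.001,"ax": -0.5,"ay": 0,"az": 0,"claw": 0.022}
    - {"x": 0,"y": -0.0045,"z": 0.001,"ax": -0.5,"ay": 0,"az": 0,"claw": 0.022}
    - {"x": 0,"y": -0.0045,"z": 0.001,"ax": -0.5,"ay": 0,"az": 0,"claw": 0.022}

```text
time_s: 5.4
ee_pos: [0.5285, -0.0711, 0.2509]
eef_rot: [2.555, -0.002, 1.846]
force: [0.1, 0.2, -0.7]
grip_width: 0.0219
```

Run:
```python
from h import *
p,Rm=cage2(.62,.65+.46*.62,g=.022);rows(p,Rm,n=5)
from station import vision
n='side';im,d=vision.camera(n);np.save('side6.npy',d)
b=im[80:230,190:340]
cv2.imwrite(f'pics/{n}6z.png',cv2.resize(b[:,:,::-1],None,fx=4,fy=4,interpolation=cv2.INTER_CUBIC))
```

```text
slack/side mm 2.8 lower grip mm 16.9 tcp [ 0.5151 -0.075   0.2348]
t 5.4 pos [ 0.5285 -0.0711  0.2509] F [ 0.1  0.2 -0.7] dist 0.0214 rot [-2.8 -0.2  0.1] rows 5
[-0.0, -0.0041, 0.0011] [-0.56, -0.05, 0.03]
[-0.0, -0.0041, 0.0011] [-0.56, -0.05, 0.03]
[-0.0, -0.0041, 0.001] [-0.56, -0.05, 0.03]
[-0.0, -0.0042, 0.001] [-0.56, -0.05, 0.03]
[-0.0, -0.0042, 0.001] [-0.56, -0.05, 0.03]
```

View pics/side6z.png

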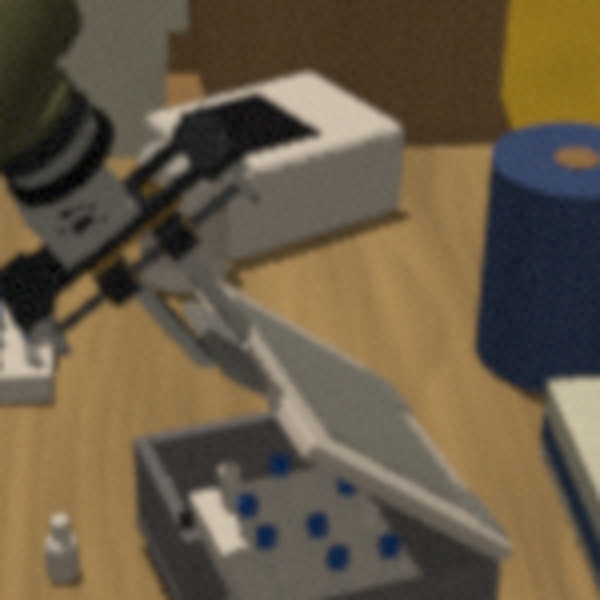

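>>> step_arm:
  steps:
    - {"x": 0,"y": -0.004,"z": 0.001,"ax": -0.5,"ay": 0,"az": 0,"claw": 0.022}
    - {"x": 0,"y": -0.004,"z": 0.001,"ax": -0.5,"ay": 0,"az": 0,"claw": 0.022}
    - {"x": 0,"y": -0.004,"z": 0.001,"ax": -0.5,"ay": 0,"az": 0,"claw": 0.022}
    - {"x": 0,"y": -0.004,"z": 0.001,"ax": -0.5,"ay": 0,"az": 0,"claw": 0.022}
    - {"x": 0,"y": -0.004,"z": 0.001,"ax": -0.5,"ay": 0,"az": 0,"claw": 0.022}

```text
time_s: 5.87
ee_pos: [0.5138, -0.0752, 0.2334]
eef_rot: [2.507, -0.002, 1.846]
force: [0.0, -0.1, -0.6]
grip_width: 0.0222
```

Run:
```python
from h import *
import json
p,Rm=cage2(.5,.65+.46*.5,g=.022);rows(p,Rm,n=5)
D=[json.loads(l) for l in open('log.txt')]
D.append([[1.18240416,.300433904,1.52163938,0,1.32070846,-.0665825],[.17383642,.52150068,.20488208]])
def fk(q,P):
    h,L1,L2,Lt,a,b,e=P
    Rz=lambda t:R.from_euler('z',t).as_matrix();Ry=lambda t:R.from_euler('y',t).as_matrix()
    A=Rz(q[0]);p=np.array([0,0,h]);p=p+A@[a,b,0]
    A=A@Ry(q[1]);p=p+A@[0,0,L1];A=A@Ry(q[2]);p=p+A@[e,0,L2]
    A=A@Rz(q[3])@Ry(q[4])@Rz(q[5]);p=p+A@[0,0,Lt];return p,A@Rz(-np.pi/2)
from scipy.optimize import least_squares
P0=np.array([.2,.35,.35,.25,0,0,0])
s=least_squares(lambda P:np.concatenate([fk(q,P)[0]-x for q,x in D]+[1e-4*(P-P0)]),P0);P=s.x
print(P.round(3),abs(s.fun).max())
q=np.array(D[-2][0]);print(fk(q,P)[1].round(3));print(q.round(3))
lo=[-3.03,-.79,.23,-1.04,0,-2.55];hi=[3.03,2.21,2.52,4.18,3.07,2.55]
for th in(.4,.3,.2,.1,.04,0):
  p,Rm=cage2(th,.65+.46*th,g=.022)
  def f(q):
    x,A=fk(q,P);return np.r_[(x-p)*5,R.from_matrix(A.T@Rm).as_rotvec()]
  s=least_squares(f,q,bounds=(lo,hi));q=np.clip(s.x,np.array(lo)+1e-6,np.array(hi)-1e-6);print(th,q.round(2),s.cost)
```

```text
slack/side mm 2.3 lower grip mm 15.8 tcp [ 0.5008 -0.0789  0.213 ]
t 5.8667 pos [ 0.5138 -0.0752  0.2334] F [ 0.  -0.1 -0.6] dist 0.0244 rot [-3.2 -0.3  0.1] rows 5
[-0.0, -0.0046, 0.0017] [-0.65, -0.05, 0.03]
[-0.0, -0.0046, 0.0016] [-0.65, -0.05, 0.03]
[-0.0, -0.0046, 0.0016] [-0.65, -0.05, 0.03]
[-0.0, -0.0046, 0.0015] [-0.65, -0.05, 0.03]
[-0.0, -0.0047, 0.0015] [-0.65, -0.05, 0.03]
[0.221 0.424 0.447 0.271 0.    0.037 0.041] 9.749854457446595e-06
[[ 0.272 -0.776  0.57 ]
 [-0.962 -0.218  0.163]
 [-0.002 -0.593 -0.805]]
[-0.417 -0.068  1.992  0.565  0.787 -1.008]
slack/side mm 1.8 lower grip mm 14.9 tcp [ 0.491  -0.0816  0.1936]
0.4 [-0.2  -0.11  2.33 -0.95  0.   -2.51] 0.084620899770761
slack/side mm 1.4 lower grip mm 14.0 tcp [ 0.4831 -0.0838  0.1733]
0.3 [-0.2  -0.1   2.35 -0.94  0.   -2.52] 0.07480702692401117
slack/side mm 1.0 lower grip mm 13.1 tcp [ 0.4772 -0.0855  0.1522]
0.2 [-0.21 -0.08  2.36 -0.94  0.   -2.52] 0.07050431887217168
slack/side mm 0.7 lower grip mm 12.1 tcp [ 0.4734 -0.0865  0.1306]
0.1 [-0.21 -0.05  2.36 -0.95  0.   -2.52] 0.07219873499679876
slack/side mm 0.5 lower grip mm 11.6 tcp [ 0.4721 -0.0869  0.1175]
0.04 [-0.21 -0.03  2.36 -0.95  0.   -2.51] 0.07623422063145074
slack/side mm 0.4 lower grip mm 11.2 tcp [ 0.4717 -0.087   0.1087]
0 [-0.21 -0.01  2.36 -0.95  0.   -2.51] 0.08020421372383517
```

```bash
cat > kin.py <<'E'
from h import *
import json
from scipy.optimize import least_squares
D=[json.loads(l) for l in open('log.txt')]
D.append([[1.18240416,.300433904,1.52163938,0,1.32070846,-.0665825],[.17383642,.52150068,.20488208]])
def fk(q,P):
    h,L1,L2,Lt,a,b,e=P
    Rz=lambda t:R.from_euler('z',t).as_matrix();Ry=lambda t:R.from_euler('y',t).as_matrix()
    A=Rz(q[0]);p=np.array([0,0,h]);p=p+A@[a,b,0]
    A=A@Ry(q[1]);p=p+A@[0,0,L1];A=A@Ry(q[2]);p=p+A@[e,0,L2]
    A=A@Rz(q[3])@Ry(q[4])@Rz(q[5]);p=p+A@[0,0,Lt];return p,A@Rz(np.pi/2)
P0=np.array([.2,.35,.35,.25,0,0,0])
P=least_squares(lambda P:np.concatenate([fk(q,P)[0]-x for q,x in D]+[1e-4*(P-P0)]),P0).x
lo=np.array([-3.03,-.79,.23,-1.04,0,-2.55]);hi=np.array([3.03,2.21,2.52,4.18,3.07,2.55])
def ik(p,Rm,q):
  def f(q):
    x,A=fk(q,P);return np.r_[(x-p)*5,R.from_matrix(A.T@Rm).as_rotvec()]
  s=least_squares(f,np.clip(q,lo+1e-6,hi-1e-6),bounds=(lo,hi));return s.x,s.cost
E
python3 - <<'E'
from kin import *
for pe in(.45,.65,.8):
  q=np.array(D[-2][0])
  for th in(.5,.4,.3,.2,.1,.04,0):
    p,Rm=cage2(th,pe+(.65+.46*.6-pe)*th/.6,g=.022)
    q,c=ik(p,Rm,q);print(pe,th,q.round(2),round(c,6))
E
```

```text
slack/side mm 2.6 lower grip mm 16.4 tcp [ 0.5012 -0.0788  0.213 ]
0.45 0.5 [-0.47 -0.09  2.1   0.76  0.71 -1.23] 0.0
slack/side mm 2.4 lower grip mm 16.0 tcp [ 0.4917 -0.0814  0.1936]
0.45 0.4 [-0.52 -0.08  2.19  0.98  0.67 -1.48] 0.0
slack/side mm 2.2 lower grip mm 15.7 tcp [ 0.4841 -0.0835  0.1733]
0.45 0.3 [-0.57 -0.05  2.26  1.23  0.66 -1.77] 0.0
slack/side mm 2.0 lower grip mm 15.3 tcp [ 0.4785 -0.0851  0.1523]
0.45 0.2 [-0.62  0.01  2.32  1.48  0.7  -2.07] 0.0
slack/side mm 1.9 lower grip mm 15.0 tcp [ 0.4749 -0.0861  0.1308]
0.45 0.1 [-0.66  0.1   2.37  1.7   0.77 -2.35] 0.0
slack/side mm 1.8 lower grip mm 14.8 tcp [ 0.4738 -0.0864  0.1177]
0.45 0.04 [-0.68  0.17  2.39  1.81  0.84 -2.49] 0.0
slack/side mm 1.7 lower grip mm 14.6 tcp [ 0.4735 -0.0865  0.109 ]
0.45 0 [-0.7   0.21  2.39  1.84  0.88 -2.55] 0.000113
slack/side mm 2.3 lower grip mm 15.8 tcp [ 0.5008 -0.0789  0.213 ]
0.65 0.5 [-0.46 -0.08  2.08  0.7   0.72 -1.17] 0.0
slack/side mm 1.8 lower grip mm 14.9 tcp [ 0.491  -0.0816  0.1936]
0.65 0.4 [-0.5  -0.08  2.15  0.84  0.68 -1.34] 0.0
slack/side mm 1.4 lower grip mm 14
[... 672 characters left out ...]
slack/side mm 1.5 lower grip mm 14.1 tcp [ 0.4905 -0.0818  0.1937]
0.8 0.4 [-0.48 -0.07  2.12  0.74  0.7  -1.23] 0.0
slack/side mm 0.9 lower grip mm 12.7 tcp [ 0.4824 -0.084   0.1734]
0.8 0.3 [-0.5  -0.06  2.17  0.84  0.66 -1.36] 0.0
slack/side mm 0.4 lower grip mm 11.3 tcp [ 0.4763 -0.0857  0.1523]
0.8 0.2 [-0.53 -0.03  2.22  0.95  0.63 -1.5 ] 0.0
slack/side mm -0.0 lower grip mm 9.9 tcp [ 0.4723 -0.0868  0.1307]
0.8 0.1 [-0.55  0.01  2.25  1.08  0.6  -1.66] 0.0
slack/side mm -0.2 lower grip mm 9.1 tcp [ 0.471  -0.0872  0.1176]
0.8 0.04 [-0.55  0.04  2.27  1.16  0.59 -1.76] 0.0
slack/side mm -0.4 lower grip mm 8.5 tcp [ 0.4705 -0.0873  0.1088]
0.8 0 [-0.56  0.06  2.28  1.22  0.58 -1.83] 0.0
```

>>> step_arm:
  steps:
    - {"x": 0,"y": -0.0046,"z": 0.0017,"ax": -0.65,"ay": 0,"az": 0,"claw": 0.022}
    - {"x": 0,"y": -0.0046,"z": 0.0016,"ax": -0.65,"ay": 0,"az": 0,"claw": 0.022}
    - {"x": 0,"y": -0.0046,"z": 0.0016,"ax": -0.65,"ay": 0,"az": 0,"claw": 0.023}
    - {"x": 0,"y": -0.0046,"z": 0.0015,"ax": -0.65,"ay": 0,"az": 0,"claw": 0.024}
    - {"x": 0,"y": -0.0047,"z": 0.0015,"ax": -0.65,"ay": 0,"az": 0,"claw": 0.025}

```text
time_s: 6.28
ee_pos: [0.4994, -0.0792, 0.2112]
eef_rot: [2.445, -0.001, 1.845]
force: [-0.6, -1.0, -1.1]
grip_width: 0.0248
```

Run:
```python
from h import *
p,Rm=cage2(.4,.65+.46*.4,g=.026);rows(p,Rm,n=5)
```

```text
slack/side mm 3.8 lower grip mm 14.0 tcp [ 0.4904 -0.0818  0.1943]
t 6.2833 pos [ 0.4994 -0.0792  0.2112] F [-0.6 -1.  -1.1] dist 0.0193 rot [-2.3 -0.2  0.1] rows 5
[-0.0, -0.0036, 0.0014] [-0.47, -0.04, 0.02]
[-0.0, -0.0036, 0.0014] [-0.47, -0.04, 0.02]
[-0.0, -0.0036, 0.0013] [-0.47, -0.04, 0.02]
[-0.0, -0.0036, 0.0013] [-0.47, -0.04, 0.02]
[-0.0, -0.0036, 0.0013] [-0.47, -0.04, 0.02]
```

>>> step_arm:
  steps:
    - {"x": 0,"y": -0.0036,"z": 0.0014,"ax": -0.5,"ay": 0,"az": 0,"claw": 0.026}
    - {"x": 0,"y": -0.0036,"z": 0.0014,"ax": -0.5,"ay": 0,"az": 0,"claw": 0.026}
    - {"x": 0,"y": -0.0036,"z": 0.0013,"ax": -0.5,"ay": 0,"az": 0,"claw": 0.026}
    - {"x": 0,"y": -0.0036,"z": 0.0013,"ax": -0.5,"ay": 0,"az": 0,"claw": 0.026}
    - {"x": 0,"y": -0.0036,"z": 0.0013,"ax": -0.5,"ay": 0,"az": 0,"claw": 0.026}

```text
time_s: 6.7
ee_pos: [0.4887, -0.0823, 0.1919]
eef_rot: [2.398, -0.0, 1.843]
force: [-0.3, -0.5, -0.7]
grip_width: 0.0261
```

Run:
```python
from h import *
p,Rm=cage2(.3,.65+.46*.3,g=.026);rows(p,Rm,n=5)
from station import vision
n='side';im,d=vision.camera(n)
b=im[100:250,180:330]
cv2.imwrite(f'pics/{n}7z.png',cv2.resize(b[:,:,::-1],None,fx=4,fy=4,interpolation=cv2.INTER_CUBIC))
```

```text
slack/side mm 3.4 lower grip mm 12.9 tcp [ 0.4823 -0.084   0.174 ]
t 6.7 pos [ 0.4887 -0.0823  0.1919] F [-0.3 -0.5 -0.7] dist 0.0191 rot [-2.3 -0.1  0.1] rows 5
[0.0, -0.0034, 0.0017] [-0.45, -0.02, 0.01]
[0.0, -0.0034, 0.0017] [-0.45, -0.02, 0.01]
[0.0, -0.0034, 0.0017] [-0.45, -0.02, 0.01]
[0.0, -0.0034, 0.0017] [-0.45, -0.02, 0.01]
[0.0, -0.0034, 0.0016] [-0.45, -0.02, 0.01]
```

View pics/side7z.png

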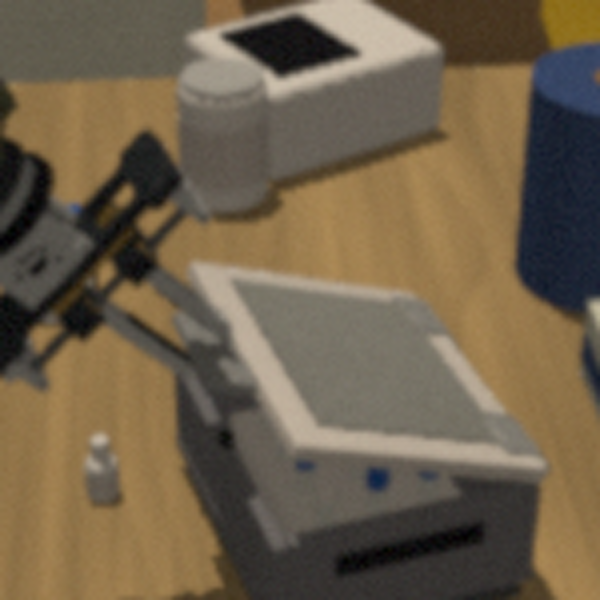

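>>> step_arm:
  steps:
    - {"x": 0,"y": -0.0034,"z": 0.0017,"ax": -0.5,"ay": 0,"az": 0,"claw": 0.026}
    - {"x": 0,"y": -0.0034,"z": 0.0017,"ax": -0.4,"ay": 0,"az": 0,"claw": 0.026}
    - {"x": 0,"y": -0.0034,"z": 0.0017,"ax": -0.5,"ay": 0,"az": 0,"claw": 0.026}
    - {"x": 0,"y": -0.0034,"z": 0.0017,"ax": -0.4,"ay": 0,"az": 0,"claw": 0.026}
    - {"x": 0,"y": -0.0034,"z": 0.0016,"ax": -0.5,"ay": 0,"az": 0,"claw": 0.026}

```text
time_s: 7.17
ee_pos: [0.4812, -0.0845, 0.1726]
eef_rot: [2.357, 0.001, 1.841]
force: [-0.6, -0.2, -1.4]
grip_width: 0.026
```

Run:
```python
from h import *
p,Rm=cage2(.2,.65+.46*.2,g=.026);rows(p,Rm,n=5)
```

```text
slack/side mm 3.0 lower grip mm 11.9 tcp [ 0.4763 -0.0857  0.153 ]
t 7.1667 pos [ 0.4812 -0.0845  0.1726] F [-0.6 -0.2 -1.4] dist 0.0202 rot [-2.5  0.   0. ] rows 5
[0.0, -0.0035, 0.0021] [-0.5, 0.01, 0.0]
[0.0, -0.0035, 0.002] [-0.5, 0.01, 0.0]
[0.0, -0.0035, 0.002] [-0.5, 0.01, 0.0]
[0.0, -0.0035, 0.002] [-0.5, 0.01, 0.0]
[0.0, -0.0035, 0.0019] [-0.5, 0.01, 0.0]
```

>>> step_arm:
  steps:
    - {"x": 0,"y": -0.0035,"z": 0.0022,"ax": -0.5,"ay": 0,"az": 0,"claw": 0.026}
    - {"x": 0,"y": -0.0035,"z": 0.0022,"ax": -0.5,"ay": 0,"az": 0,"claw": 0.026}
    - {"x": 0,"y": -0.0035,"z": 0.0022,"ax": -0.5,"ay": 0,"az": 0,"claw": 0.027}
    - {"x": 0,"y": -0.0035,"z": 0.0022,"ax": -0.5,"ay": 0,"az": 0,"claw": 0.027}
    - {"x": 0,"y": -0.0035,"z": 0.0022,"ax": -0.5,"ay": 0,"az": 0,"claw": 0.028}

```text
time_s: 7.58
ee_pos: [0.4763, -0.0862, 0.1512]
eef_rot: [2.311, 0.003, 1.839]
force: [-0.1, 0.8, -0.3]
grip_width: 0.0279
```

Run:
```python
from h import *
p,Rm=cage2(.1,.65+.46*.1,dc=.025,g=.028);rows(p,Rm,n=5)
from station import vision
n='side';im,d=vision.camera(n)
b=im[100:250,180:330]
cv2.imwrite(f'pics/{n}8z.png',cv2.resize(b[:,:,::-1],None,fx=4,fy=4,interpolation=cv2.INTER_CUBIC))
```

```text
slack/side mm 2.8 lower grip mm 13.1 tcp [ 0.4747 -0.0862  0.1306]
t 7.5833 pos [ 0.4763 -0.0862  0.1512] F [-0.1  0.8 -0.3] dist 0.0207 rot [-2.5  0.2  0. ] rows 5
[0.0001, -0.0032, 0.0025] [-0.51, 0.04, 0.01]
[0.0001, -0.0033, 0.0025] [-0.51, 0.04, 0.01]
[0.0001, -0.0033, 0.0025] [-0.51, 0.04, 0.01]
[0.0001, -0.0033, 0.0025] [-0.51, 0.04, 0.01]
[0.0001, -0.0033, 0.0024] [-0.51, 0.04, 0.01]
```

View pics/side8z.png

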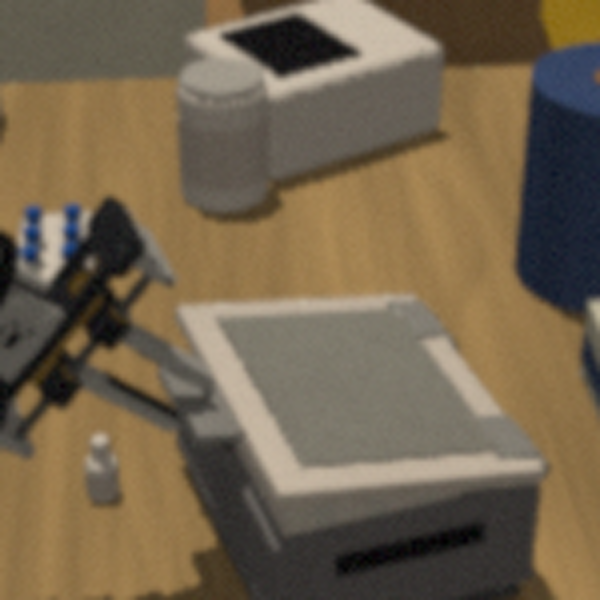

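>>> step_arm:
  steps:
    - {"x": 0,"y": -0.0033,"z": 0.0025,"ax": -0.5,"ay": 0,"az": 0,"claw": 0.028}
    - {"x": 0,"y": -0.0033,"z": 0.0025,"ax": -0.5,"ay": 0,"az": 0,"claw": 0.028}
    - {"x": 0,"y": -0.0033,"z": 0.0025,"ax": -0.5,"ay": 0,"az": 0,"claw": 0.028}
    - {"x": 0,"y": -0.0033,"z": 0.0025,"ax": -0.5,"ay": 0,"az": 0,"claw": 0.028}
    - {"x": 0,"y": -0.0033,"z": 0.0024,"ax": -0.5,"ay": 0,"az": 0,"claw": 0.028}

```text
time_s: 8.05
ee_pos: [0.4734, -0.087, 0.1288]
eef_rot: [2.269, 0.003, 1.838]
force: [-0.8, 0.3, -1.7]
grip_width: 0.0278
```

Run:
```python
from h import *
p,Rm=cage2(.05,.65+.46*.05,dc=.025,g=.028);rows(p,Rm,n=5)
p,Rm=cage2(.03,.65+.46*.03,dc=.025,g=.028);rows(p,Rm,n=5)
```

```text
slack/side mm 2.6 lower grip mm 12.6 tcp [ 0.4735 -0.0865  0.1198]
t 8.05 pos [ 0.4734 -0.087   0.1288] F [-0.8  0.3 -1.7] dist 0.0091 rot [-1.4  0.3  0. ] rows 5
[0.0001, -0.0014, 0.0012] [-0.29, 0.05, 0.0]
[0.0001, -0.0014, 0.0012] [-0.29, 0.05, 0.0]
[0.0001, -0.0014, 0.0012] [-0.29, 0.05, 0.0]
[0.0001, -0.0014, 0.0012] [-0.29, 0.05, 0.0]
[0.0001, -0.0014, 0.0012] [-0.29, 0.05, 0.0]
slack/side mm 2.6 lower grip mm 12.3 tcp [ 0.4732 -0.0866  0.1155]
t 8.05 pos [ 0.4734 -0.087   0.1288] F [-0.8  0.3 -1.7] dist 0.0134 rot [-2.   0.3  0. ] rows 5
[0.0001, -0.0021, 0.0017] [-0.39, 0.05, 0.0]
[0.0001, -0.0021, 0.0017] [-0.39, 0.05, 0.0]
[0.0001, -0.0021, 0.0017] [-0.39, 0.05, 0.0]
[0.0001, -0.0021, 0.0017] [-0.39, 0.05, 0.0]
[0.0001, -0.0021, 0.0016] [-0.39, 0.05, 0.0]
```

>>> step_arm:
  steps:
    - {"x": 0,"y": -0.0014,"z": 0.0012,"ax": -0.3,"ay": 0,"az": 0,"claw": 0.028}
    - {"x": 0,"y": -0.0014,"z": 0.0012,"ax": -0.3,"ay": 0,"az": 0,"claw": 0.028}
    - {"x": 0,"y": -0.0014,"z": 0.0012,"ax": -0.3,"ay": 0,"az": 0,"claw": 0.028}
    - {"x": 0,"y": -0.0014,"z": 0.0012,"ax": -0.3,"ay": 0,"az": 0,"claw": 0.028}
    - {"x": 0,"y": -0.0014,"z": 0.0012,"ax": -0.3,"ay": 0,"az": 0,"claw": 0.028}

```text
time_s: 8.47
ee_pos: [0.474, -0.0874, 0.1196]
eef_rot: [2.241, 0.004, 1.837]
force: [0.1, 0.6, 0.9]
grip_width: 0.0283
```

Run:
```python
from h import *
p,Rm=cage2(.03,.65+.46*.03,dc=.025,g=.028);rows(p,Rm,n=5)
from station import vision
for n,k in(('side',(slice(120,270),slice(180,330))),('top',(slice(110,260),slice(200,350)))):
    im,d=vision.camera(n);np.save(n+'9.npy',d)
    cv2.imwrite(f'pics/{n}9z.png',cv2.resize(im[k][:,:,::-1],None,fx=4,fy=4,interpolation=cv2.INTER_CUBIC))
    X=cloud(n,d).reshape(-1,3);q=(X[:,:2]-C)@np.array([[np.cos(YAW),-np.sin(YAW)],[np.sin(YAW),np.cos(YAW)]])
    m=(abs(q[:,1])<.1)&(q[:,0]>-.09)&(q[:,0]<.06)&(X[:,2]>.1)&(X[:,2]<.18)
    b=np.linalg.lstsq(np.c_[q[m,0]-.1,np.ones(m.sum())],X[m,2],rcond=None)[0];res=X[m,2]-np.c_[q[m,0]-.1,np.ones(m.sum())]@b
    print(n,m.sum(),'theta',-b[0],'top at hinge',b[1],res.std())
```

```text
slack/side mm 2.6 lower grip mm 12.3 tcp [ 0.4732 -0.0866  0.1155]
t 8.4667 pos [ 0.474  -0.0874  0.1196] F [0.1 0.6 0.9] dist 0.0043 rot [-0.4  0.3  0. ] rows 5
[0.0002, -0.0007, 0.0004] [-0.07, 0.07, 0.01]
[0.0002, -0.0007, 0.0004] [-0.07, 0.07, 0.01]
[0.0002, -0.0007, 0.0004] [-0.07, 0.07, 0.01]
[0.0002, -0.0007, 0.0004] [-0.07, 0.07, 0.01]
[0.0002, -0.0007, 0.0004] [-0.07, 0.07, 0.01]
side 2104 theta 0.036904238883503984 top at hinge 0.12570391205679915 0.0016320338100810222
top 3845 theta 0.033660750200752675 top at hinge 0.12654454769414306 0.0025236964404800263
```

View pics/side9z.png

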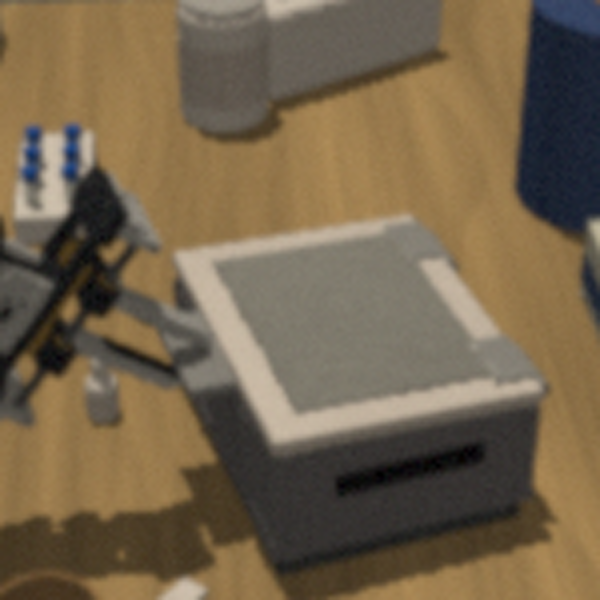

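>>> step_arm:
  steps:
    - {"x": 0,"y": -0.001,"z": 0.0005,"ax": 0,"ay": 0,"az": 0,"claw": 0.03}
    - {"x": 0,"y": -0.001,"z": 0.0005,"ax": 0,"ay": 0,"az": 0,"claw": 0.032}
    - {"x": 0,"y": 0,"z": 0,"ax": 0,"ay": 0,"az": 0,"claw": 0.034}

```text
time_s: 8.82
ee_pos: [0.4736, -0.0876, 0.1173]
eef_rot: [2.241, 0.004, 1.837]
force: [-0.5, -0.5, 0.1]
grip_width: 0.0336
```

```bash
cat > th.py <<'E'
from h import *
from station import vision,ctrl
o=ctrl.get_obs();print(o['time_s'],o['ee_pos'].round(4),o['eef_rot'].round(3),o['force'].round(1))
for n in('side','top'):
    im,d=vision.camera(n)
    cv2.imwrite(f"pics/{n}_{int(o['time_s']*100)}.png",im[:,:,::-1])
    X=cloud(n,d).reshape(-1,3);q=(X[:,:2]-C)@np.array([[np.cos(YAW),-np.sin(YAW)],[np.sin(YAW),np.cos(YAW)]])
    m=(abs(q[:,1])<.1)&(q[:,0]>-.09)&(q[:,0]<.06)&(X[:,2]>.1)&(X[:,2]<.14)
    b=np.linalg.lstsq(np.c_[q[m,0]-.1,np.ones(m.sum())],X[m,2],rcond=None)[0]
    print(n,m.sum(),'theta',-b[0],'top at hinge',b[1])
E
python3 th.py
```

```text
8.8167 [ 0.4736 -0.0876  0.1173] [2.241 0.004 1.837] [-0.5 -0.5  0.1]
side 2098 theta 0.03393603564319868 top at hinge 0.126066797740341
top 3844 theta 0.03376937927331016 top at hinge 0.1265913969888593
```

Run:
```python
from kin import *
from station import ctrl
o=ctrl.get_obs();q=o['qpos'];Rc=R.from_euler('xyz',o['eef_rot']).as_matrix();p0=o['ee_pos']
print(q.round(2))
for d in(.02,.04): print(d,*[v if np.isscalar(v) else v.round(2) for v in ik(p0-Rc[:,2]*d,Rc,q)])
A=p0-Rc[:,2]*.03;print(A)
for phi,x,z in((1.0,-.12,.2),(1.3,-.1,.22),(1.57,-.09,.2),(1.57,-.09,.13)):
    p,Rm=tpose(phi,W(x,0,z));q,c=ik(p,Rm,q);print(phi,q.round(2),c)
```

```text
[-0.61  0.07  2.33  1.5   0.65 -2.12]
0.02 [-0.65  0.01  2.35  1.42  0.68 -2.06] 1.107910898686064e-29
0.04 [-0.69 -0.05  2.37  1.34  0.72 -2.  ] 4.940135408246158e-21
[ 0.4508966  -0.09369072  0.13602254]
1.0 [-0.47 -0.1   2.08  0.54  0.79 -1.05] 5.475367371498526e-19
1.3 [-0.32  0.03  1.82  0.17  1.07 -0.66] 9.30320943042297e-31
1.57 [-0.23  0.21  1.65  0.    1.28 -0.5 ] 4.081148951883832e-20
1.57 [-0.23  0.28  1.73  0.    1.13 -0.5 ] 4.6727569972832073e-23
```

>>> step_arm:
  steps:
    - {"x": 0,"y": 0,"z": -0.005,"ax": 0,"ay": 0,"az": 0,"claw": 0.034}
    - {"x": 0,"y": 0,"z": -0.01,"ax": 0,"ay": 0,"az": 0,"claw": 0.034}
    - {"x": 0,"y": 0,"z": -0.012,"ax": 0,"ay": 0,"az": 0,"claw": 0.034}
    - {"x": 0,"y": 0,"z": -0.012,"ax": 0,"ay": 0,"az": 0,"claw": 0.034}

```text
time_s: 9.25
ee_pos: [0.4428, -0.0949, 0.1415]
eef_rot: [2.244, 0.002, 1.839]
force: [-0.3, 0.4, 0.3]
grip_width: 0.0339
```

```bash
python3 th.py
python3 - <<'E'
from h import *
p,Rm=tpose(1.57,W(-.09,0,.2));rows(p,Rm)
E
```

```text
9.25 [ 0.4428 -0.0949  0.1415] [2.244e+00 2.000e-03 1.839e+00] [-0.3  0.4  0.3]
side 2092 theta 0.036002774971766655 top at hinge 0.12585044857012656
top 3842 theta 0.03186695686163696 top at hinge 0.12680383473854043
t 9.35 pos [ 0.443  -0.0955  0.1423] F [ 0.7 -0.2  0.1] dist 0.0829 rot [51.5  0.3 -0.1] rows 8
[0.0001, 0.0103, 0.0013] [6.44, 0.04, -0.01]
[0.0001, 0.0104, 0.0002] [6.44, 0.04, -0.01]
[0.0001, 0.0103, -0.001] [6.44, 0.04, -0.01]
[0.0001, 0.0101, -0.0021] [6.44, 0.04, -0.01]
[0.0001, 0.0098, -0.0032] [6.44, 0.04, -0.01]
[0.0001, 0.0094, -0.0043] [6.44, 0.04, -0.01]
[0.0001, 0.0089, -0.0054] [6.44, 0.04, -0.01]
[0.0001, 0.0082, -0.0063] [6.44, 0.04, -0.01]
```

>>> step_arm:
  steps:
    - {"x": 0,"y": 0.023,"z": -0.02,"ax": 0,"ay": 0,"az": 0,"claw": 0.02}
    - {"x": 0,"y": 0.023,"z": -0.018,"ax": 3,"ay": 0,"az": 0,"claw": 0}
    - {"x": 0,"y": 0.012,"z": -0.01,"ax": 6,"ay": 0,"az": 0,"claw": 0}
    - {"x": 0,"y": 0.01,"z": 0,"ax": 6,"ay": 0,"az": 0,"claw": 0}
    - {"x": 0,"y": 0.01,"z": 0,"ax": 6,"ay": 0,"az": 0,"claw": 0}

```text
time_s: 9.77
ee_pos: [0.453, -0.0911, 0.2167]
eef_rot: [2.535, -0.005, 1.841]
force: [0.1, -0.3, -1.4]
grip_width: 0.0042
```

Run:
```python
from h import *
p,Rm=tpose(1.57,W(-.09,0,.2));rows(p,Rm)
```

```text
t 9.7667 pos [ 0.453  -0.0911  0.2167] F [ 0.1 -0.3 -1.4] dist 0.0516 rot [34.7 -0.3 -0.1] rows 6
[-0.0002, 0.0051, 0.0069] [5.78, -0.05, -0.02]
[-0.0002, 0.0058, 0.0064] [5.78, -0.05, -0.02]
[-0.0002, 0.0064, 0.0058] [5.78, -0.05, -0.02]
[-0.0002, 0.0069, 0.0051] [5.78, -0.05, -0.02]
[-0.0002, 0.0074, 0.0044] [5.78, -0.05, -0.02]
[-0.0002, 0.0078, 0.0036] [5.78, -0.05, -0.02]
```

>>> step_arm:
  steps:
    - {"x": 0,"y": 0.006,"z": 0.005,"ax": 6.8,"ay": 0,"az": 0,"claw": 0}
    - {"x": 0,"y": 0.007,"z": 0.005,"ax": 6.8,"ay": 0,"az": 0,"claw": 0}
    - {"x": 0,"y": 0.008,"z": 0.004,"ax": 6.8,"ay": 0,"az": 0,"claw": 0}
    - {"x": 0,"y": 0.009,"z": 0.003,"ax": 6.8,"ay": 0,"az": 0,"claw": 0}
    - {"x": 0,"y": 0.009,"z": 0.002,"ax": 6.8,"ay": 0,"az": 0,"claw": 0}

```text
time_s: 10.18
ee_pos: [0.4996, -0.0793, 0.2172]
eef_rot: [3.141, 0.009, 1.836]
force: [-1.3, -0.4, 0.6]
grip_width: 0.0002
```

```bash
python3 - <<'E'
from h import *
p,Rm=tpose(1.57,W(-.09,0,.15));rows(p,Rm,n=3)
E
python3 th.py
```

```text
t 10.1833 pos [ 0.4996 -0.0793  0.2172] F [-1.3 -0.4  0.6] dist 0.0672 rot [-0.   0.5 -0.3] rows 3
[0.0002, 0.0002, 0.0224] [-0.0, 0.18, -0.1]
[0.0002, 0.0002, 0.0224] [-0.0, 0.18, -0.1]
[0.0001, 0.0002, 0.0224] [-0.0, 0.18, -0.1]
10.1833 [ 0.4996 -0.0793  0.2172] [3.141 0.009 1.836] [-1.3 -0.4  0.6]
side 2092 theta 0.03453179814242646 top at hinge 0.1260279933993956
top 1309 theta 0.03759107904435343 top at hinge 0.1263363787025823
```

>>> step_arm:
  steps:
    - {"x": 0,"y": 0,"z": 0.025,"ax": 0,"ay": 0,"az": 0,"claw": 0}
    - {"x": 0,"y": 0,"z": 0.025,"ax": 0,"ay": 0,"az": 0,"claw": 0}
    - {"x": 0,"y": 0,"z": 0.015,"ax": 0,"ay": 0,"az": 0,"claw": 0}
    - {"x": 0,"y": 0,"z": 0.003,"ax": 0,"ay": 0,"az": 0,"claw": 0}
    - {"x": 0,"y": 0,"z": 0,"ax": 0,"ay": 0,"az": 0,"claw": 0}

```text
time_s: 10.7
ee_pos: [0.5024, -0.0754, 0.1415]
eef_rot: [3.138, -0.0, 1.846]
force: [-0.1, -0.5, 0.2]
grip_width: 0.0004
```

>>> step_arm:
  steps:
    - {"x": 0,"y": 0,"z": 0.002,"ax": 0,"ay": 0,"az": 0,"claw": 0}
    - {"x": 0,"y": 0,"z": 0.002,"ax": 0,"ay": 0,"az": 0,"claw": 0}
    - {"x": 0,"y": 0,"z": 0,"ax": 0,"ay": 0,"az": 0,"claw": 0}

```text
time_s: 10.95
ee_pos: [0.503, -0.0754, 0.1393]
eef_rot: [3.134, 0.0, 1.846]
force: [-0.2, 0.5, 0.5]
grip_width: 0.0007
```

>>> step_arm:
  steps:
    - {"x": 0,"y": -0.003,"z": 0.002,"ax": 0,"ay": 0,"az": 0,"claw": 0}
    - {"x": 0,"y": 0,"z": 0.002,"ax": 0,"ay": 0,"az": 0,"claw": 0}
    - {"x": 0,"y": 0,"z": 0,"ax": 0,"ay": 0,"az": 0,"claw": 0}

```text
time_s: 11.2
ee_pos: [0.5006, -0.0764, 0.1367]
eef_rot: [3.131, 0.001, 1.846]
force: [0.4, 0.8, 0.4]
grip_width: 0.0006
```

>>> step_arm:
  steps:
    - {"x": 0,"y": 0,"z": 0.001,"ax": 0,"ay": 0,"az": 0,"claw": 0}
    - {"x": 0,"y": 0,"z": 0,"ax": 0,"ay": 0,"az": 0,"claw": 0}

```text
time_s: 11.37
ee_pos: [0.5007, -0.0766, 0.136]
eef_rot: [3.13, 0.002, 1.846]
force: [0.3, 0.9, -0.1]
grip_width: 0.0007
```

>>> step_arm:
  steps:
    - {"x": 0,"y": 0,"z": 0.0015,"ax": 0,"ay": 0,"az": 0,"claw": 0}

```text
time_s: 11.45
ee_pos: [0.5009, -0.0766, 0.1348]
eef_rot: [3.13, 0.002, 1.846]
force: [0.3, 0.3, -0.7]
grip_width: 0.0008
```

>>> step_arm:
  steps:
    - {"x": 0,"y": 0,"z": 0.0015,"ax": 0,"ay": 0,"az": 0,"claw": 0}

```text
time_s: 11.53
ee_pos: [0.501, -0.0766, 0.1332]
eef_rot: [3.13, 0.002, 1.846]
force: [-0.3, 0.3, 0.2]
grip_width: 0.0003
```

>>> step_arm:
  steps:
    - {"x": 0,"y": 0,"z": 0.0015,"ax": 0,"ay": 0,"az": 0,"claw": 0}

```text
time_s: 11.62
ee_pos: [0.5011, -0.0766, 0.1316]
eef_rot: [3.129, 0.002, 1.846]
force: [0.1, 0.2, 0.4]
grip_width: 0.0002
```

>>> step_arm:
  steps:
    - {"x": 0,"y": 0,"z": 0.001,"ax": 0,"ay": 0,"az": 0,"claw": 0}

```text
time_s: 11.7
ee_pos: [0.5011, -0.0766, 0.1305]
eef_rot: [3.129, 0.002, 1.846]
force: [-4.1, 0.0, 12.6]
grip_width: 0.0003
```

>>> step_arm:
  steps:
    - {"x": 0,"y": 0,"z": 0.001,"ax": 0,"ay": 0,"az": 0,"claw": 0}

```text
time_s: 11.78
ee_pos: [0.5011, -0.0766, 0.1302]
eef_rot: [3.129, 0.002, 1.846]
force: [-10.0, 1.3, 20.9]
grip_width: 0.0004
```

>>> step_arm:
  steps:
    - {"x": 0,"y": 0,"z": 0.001,"ax": 0,"ay": 0,"az": 0,"claw": 0}

```text
time_s: 11.87
ee_pos: [0.5011, -0.0766, 0.1302]
eef_rot: [3.129, 0.003, 1.846]
force: [-8.1, 1.4, 16.2]
grip_width: 0.0003
```

>>> step_arm:
  steps:
    - {"x": 0,"y": -0.0006,"z": 0.0012,"ax": 0,"ay": 0,"az": 0,"claw": 0}

```text
time_s: 11.95
ee_pos: [0.501, -0.0767, 0.1302]
eef_rot: [3.128, 0.003, 1.846]
force: [-2.0, 5.1, 14.3]
grip_width: 0.0001
```

>>> step_arm:
  steps:
    - {"x": 0,"y": -0.0003,"z": 0.0012,"ax": 0,"ay": 0,"az": 0,"claw": 0}

```text
time_s: 12.03
ee_pos: [0.5011, -0.0766, 0.1302]
eef_rot: [3.126, 0.003, 1.846]
force: [-6.2, 1.4, 14.9]
grip_width: 0.0007
```

>>> step_arm:
  steps:
    - {"x": 0,"y": -0.0003,"z": 0.0016,"ax": 0,"ay": 0,"az": 0,"claw": 0}

```text
time_s: 12.12
ee_pos: [0.5011, -0.0766, 0.1301]
eef_rot: [3.125, 0.004, 1.847]
force: [-8.9, 1.9, 21.1]
grip_width: 0.0005
```

>>> step_arm:
  steps:
    - {"x": 0,"y": -0.0003,"z": 0.0017,"ax": 0,"ay": 0,"az": 0,"claw": 0}

```text
time_s: 12.2
ee_pos: [0.5011, -0.0767, 0.13]
eef_rot: [3.124, 0.004, 1.847]
force: [-8.8, 2.3, 20.6]
grip_width: 0.0003
```

>>> step_arm:
  steps:
    - {"x": 0,"y": -0.0006,"z": 0.0019,"ax": 0.5,"ay": 0,"az": 0,"claw": 0}

```text
time_s: 12.28
ee_pos: [0.501, -0.0767, 0.1298]
eef_rot: [3.131, 0.005, 1.847]
force: [-5.8, 4.6, 20.5]
grip_width: 0.0005
```

>>> step_arm:
  steps:
    - {"x": 0,"y": -0.0006,"z": 0.0019,"ax": 0.5,"ay": 0,"az": 0,"claw": 0}

```text
time_s: 12.37
ee_pos: [0.501, -0.0767, 0.1297]
eef_rot: [3.138, 0.005, 1.847]
force: [-5.8, 4.3, 20.8]
grip_width: 0.0006
```

>>> step_arm:
  steps:
    - {"x": 0,"y": -0.0006,"z": 0.0022,"ax": 0.2,"ay": 0,"az": 0,"claw": 0}
    - {"x": 0,"y": -0.0006,"z": 0.0022,"ax": 0.2,"ay": 0,"az": 0,"claw": 0}

```text
time_s: 12.53
ee_pos: [0.501, -0.0767, 0.1288]
eef_rot: [3.141, 0.007, 1.847]
force: [-6.9, 3.1, 21.5]
grip_width: 0.0003
```

>>> step_arm:
  steps:
    - {"x": 0,"y": -0.0006,"z": 0.0022,"ax": 0.2,"ay": 0,"az": 0,"claw": 0}
    - {"x": 0,"y": -0.0006,"z": 0.0022,"ax": 0.2,"ay": 0,"az": 0,"claw": 0}

```text
time_s: 12.7
ee_pos: [0.5009, -0.0767, 0.1279]
eef_rot: [-3.138, 0.008, 1.847]
force: [-7.8, 2.5, 21.3]
grip_width: 0.0006
```

Sliding down steadily at ~21 N.

>>> step_arm:
  steps:
    - {"x": 0,"y": -0.0006,"z": 0.0022,"ax": 0,"ay": 0,"az": 0,"claw": 0}
    - {"x": 0,"y": -0.0006,"z": 0.0022,"ax": 0,"ay": 0,"az": 0,"claw": 0}
    - {"x": 0,"y": -0.0006,"z": 0.0022,"ax": 0,"ay": 0,"az": 0,"claw": 0}

```text
time_s: 12.95
ee_pos: [0.5008, -0.0768, 0.1266]
eef_rot: [3.139, 0.01, 1.848]
force: [-7.2, 4.1, 21.1]
grip_width: 0.0003
```

>>> step_arm:
  steps:
    - {"x": 0,"y": -0.0006,"z": 0.0022,"ax": 0,"ay": 0,"az": 0,"claw": 0}
    - {"x": 0,"y": -0.0006,"z": 0.0022,"ax": 0,"ay": 0,"az": 0,"claw": 0}
    - {"x": 0,"y": -0.0006,"z": 0.0022,"ax": 0,"ay": 0,"az": 0,"claw": 0}

```text
time_s: 13.2
ee_pos: [0.5006, -0.0768, 0.1252]
eef_rot: [3.133, 0.011, 1.848]
force: [-7.6, 4.0, 21.0]
grip_width: 0.0005
```

>>> step_arm:
  steps:
    - {"x": 0,"y": -0.0006,"z": 0.0022,"ax": 0.2,"ay": 0,"az": 0,"claw": 0}
    - {"x": 0,"y": -0.0006,"z": 0.0022,"ax": 0.2,"ay": 0,"az": 0,"claw": 0}

```text
time_s: 13.37
ee_pos: [0.5005, -0.0768, 0.1243]
eef_rot: [3.136, 0.012, 1.848]
force: [-7.0, 3.9, 21.1]
grip_width: 0.0007
```

>>> step_arm:
  steps:
    - {"x": 0,"y": -0.0006,"z": 0.0021,"ax": 0.2,"ay": 0,"az": 0,"claw": 0}
    - {"x": 0,"y": -0.0006,"z": 0.0021,"ax": 0.2,"ay": 0,"az": 0,"claw": 0}

```text
time_s: 13.53
ee_pos: [0.5005, -0.0768, 0.1236]
eef_rot: [3.14, 0.013, 1.848]
force: [-7.3, 2.8, 20.2]
grip_width: 0.0006
```

>>> step_arm:
  steps:
    - {"x": 0,"y": -0.0006,"z": 0.002,"ax": 0.2,"ay": 0,"az": 0,"claw": 0}
    - {"x": 0,"y": -0.0006,"z": 0.002,"ax": 0.2,"ay": 0,"az": 0,"claw": 0}

```text
time_s: 13.7
ee_pos: [0.5005, -0.0768, 0.1231]
eef_rot: [-3.14, 0.015, 1.848]
force: [-7.5, 3.1, 20.3]
grip_width: 0.0007
```

Still sliding (7.4 mm so far); continue in pairs until it climbs.

>>> step_arm:
  steps:
    - {"x": 0,"y": -0.0006,"z": 0.0022,"ax": 0,"ay": 0,"az": 0,"claw": 0}
    - {"x": 0,"y": -0.0006,"z": 0.0022,"ax": 0,"ay": 0,"az": 0,"claw": 0}

```text
time_s: 13.87
ee_pos: [0.5004, -0.0769, 0.1224]
eef_rot: [3.139, 0.016, 1.848]
force: [-9.7, 4.0, 28.5]
grip_width: 0.0005
```

>>> step_arm:
  steps:
    - {"x": 0,"y": -0.0006,"z": 0.0022,"ax": 0.2,"ay": 0,"az": 0,"claw": 0}
    - {"x": 0,"y": -0.0006,"z": 0.0022,"ax": 0,"ay": 0,"az": 0,"claw": 0}

```text
time_s: 14.03
ee_pos: [0.5005, -0.0769, 0.1225]
eef_rot: [3.139, 0.017, 1.849]
force: [-10.2, 5.1, 27.4]
grip_width: 0.0003
```

```bash
python3 th.py
```

```text
14.0333 [ 0.5005 -0.0769  0.1225] [3.139 0.017 1.849] [-10.2   5.1  27.4]
side 1956 theta -0.002686766238494938 top at hinge 0.12556353590407646
top 1738 theta -0.00640967464829694 top at hinge 0.1262334361842947
```

>>> step_arm:
  steps:
    - {"x": 0,"y": 0,"z": 0.0015,"ax": 0,"ay": 0,"az": 0,"claw": 0}
    - {"x": 0,"y": 0,"z": 0,"ax": 0,"ay": 0,"az": 0,"claw": 0}
    - {"x": 0,"y": 0,"z": -0.005,"ax": 0,"ay": 0,"az": 0,"claw": 0}
    - {"x": 0,"y": 0,"z": -0.03,"ax": 0,"ay": 0,"az": 0,"claw": 0}
    - {"x": 0,"y": 0,"z": -0.04,"ax": 0,"ay": 0,"az": 0,"claw": 0}

```text
time_s: 14.55
ee_pos: [0.497, -0.0749, 0.1938]
eef_rot: [-3.135, 0.012, 1.849]
force: [0.6, -0.3, 0.6]
grip_width: 0.0006
```

>>> step_arm:
  steps:
    - {"x": 0,"y": 0,"z": -0.03,"ax": 0,"ay": 0,"az": 0,"claw": 0}
    - {"x": 0,"y": -0.03,"z": -0.01,"ax": 0,"ay": 0,"az": 0,"claw": 0}
    - {"x": 0,"y": -0.03,"z": 0,"ax": 0,"ay": 0,"az": 0,"claw": 0}
    - {"x": 0,"y": 0,"z": 0,"ax": 0,"ay": 0,"az": 0,"claw": 0}

```text
time_s: 14.88
ee_pos: [0.4397, -0.0913, 0.2436]
eef_rot: [3.14, 0.017, 1.851]
force: [0.4, 0.2, 1.0]
grip_width: 0.0003
```

```bash
python3 th.py; ls -t pics|head -2
```

```text
14.8833 [ 0.4397 -0.0913  0.2436] [3.14  0.017 1.851] [0.4 0.2 1. ]
side 2140 theta -0.004910112079750052 top at hinge 0.125735010427351
top 2610 theta -0.006666849035102277 top at hinge 0.1264167597712643
top_1488.png
side_1488.png
```

View pics/side_1488.png

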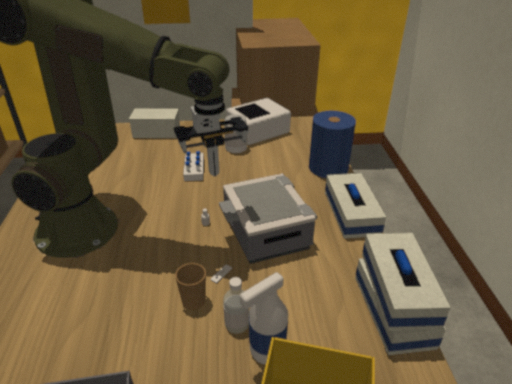

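View pics/top_1488.png

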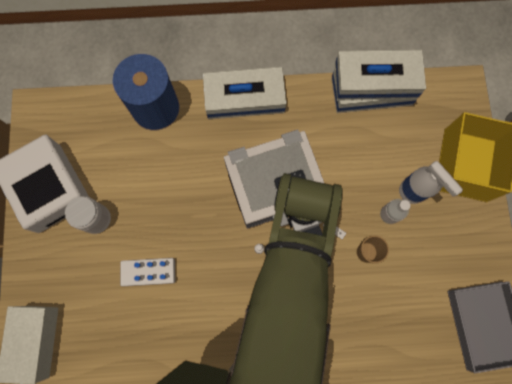

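The side picture shows the lid lying shut and level at about (268,205). The gripper is clear above it at (213,165), and the bystanders are where they were: dropper (206,217), cassette (221,273), cup (192,287).

```bash
python3 -c "
from station import ticket
print(ticket.hand_in())"
```

```text
the job is handed in; nothing more can be done
None
```

The lid is shut and fully home in its catch, and I handed the job in at about 15 s of the 67 s allowed; hand-in reports no verdict.

- **Lowering:** I held the tab loosely between the two fingers and brought the lid down from about 1.2 rad until it rested on the catch. The finger beneath bore its weight, and the readings I took on the way down stayed under 2 N.
- **Pressing home:** With the fingers closed I pressed just behind the pin. It slid down about 8 mm at roughly 21 N. At the end the upward force climbed to 28 N and the motion stopped, which is the hard rim. The highest total force I read was about 30 N, but I only read it at the end of each move, so any peak in between was not seen.
- **Last checks:** After backing off, the camera fits gave a lid angle of -0.005 rad (side) and -0.007 rad (top). That is 0.040 rad below the reading when it rested on the catch, as expected for fully home; a shut lid should read 0, so the fits are off by about 0.006 rad. The gripper was clear of the box, and the bystanders looked unmoved in the final pictures.
- **Disagreement:** The cameras put the hinge at about 112 mm, while touch (TCP height 122.4 mm, less the 14 mm lid) gives about 108 mm. I judged the press by the force climb and the change in angle, not by the height.

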